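# Lay out the parts of one desk lamp, the foot found by feel

## Robot

A 7-joint arm with a two-finger parallel gripper is mounted at the origin on the work surface. World frame = base frame: x ahead of the robot, y to its left, z up, the work surface at z = 0. Lengths are in m, angles in rad, forces in N, time in s.
With the tool pointing down it reaches from about 0.4 to 0.85 m from the base axis. Payload 10.4 kg.
Tool frame: the origin (TCP) lies between the finger pads; the fingertips stand 11 mm ahead of it and the grasp point (between the pads) lies 8 mm behind it (r.tcp_to_tips is the distance from the TCP to the fingertips, in m); z points along the fingers, y is the line along which they close (so a half turn about z gives the same grasp; the last joint's range is limited). The gripper opens to 87 mm and grips with 3 to 60 N. Pads are 19 mm wide; open, the fingers measure 117 mm over their backs; the gripper's body (75 mm by 190 mm) begins 51 mm behind the grasp point.
Start: joints at [1.202, 0.332, -0.065, 1.46, 0.022, 1.35, -0.088], TCP at [0.212, -0.588, 0.234] pointing down, gripper open.
Joint ranges: [-2.6, 2.6], [-0.5, 2.12], [-1.47, 1.34], [0.16, 2.42], [-1.27, 4.41], [0.06, 2.06], [-2.6, 2.6]. Speed limits (rad/s): [2.22, 2.22, 2.79, 2.79, 3.14, 3.14, 3.14].

## Interface

Orientations are given as a unit quaternion [x, y, z, w].
In Python, from bench import r gives the robot as it stands. The module is installed in compiled form; this text tells all that it offers.
- The arm moves only by the shell command python3 -m crank 'ROWS' [FORCE]. ROWS is JSON, a list of rows, each an object of numbers: "claw": the closure, from -1 (fully open) to 1 (shut); "dx", "dy", "dz": the shift along the tool's x, y, z each as a share of 3 cm, from -1 to 1; "ax", "ay", "az": the turn, a rotation vector about the tool's x, y, z each as a share of 6 degrees, from -1 to 1. A call has 1 to 8 rows; each row shifts and turns the commanded pose from where the row before left it, along the tool's axes as they then stand; what a row does not reach is not made up. A row lasts 1/12 s, in which the tool goes at most 41.7 mm and 7.16 degrees, less where a joint would pass 70% of its speed; a pose out of reach is approached as far as the arm can. A call with a number of a shift or a turn outside -1 to 1 is refused whole. A call with a gripper value outside its range is refused whole. The fingers move at their own pace and stop on an object; FORCE is the grip in N (left out, the last holds). Time passes only in rows, so rows that do not move let the fingers close. It gives the time, the measured TCP pose, the force, the opening and the grip force at its end, in the units of the state.
- r.read_state(): the state, without advancing time (a new reading comes with each control period).
- r.camera(name): name is "scene" or "side" or "wrist"; returns a dict with "color" (480x640x3 uint8, red, green, blue), "mtx" (3x3 intrinsics, pixels), "R" (3x3) and "t" (3): a world point X has camera coordinates R X + t; the wrist camera has in their place "hand_eye" (4x4, takes a point from camera to tool coordinates, whose origin is the TCP and whose axes are the flange's). Camera axes: x right, y down, z forward; pixel columns grow to the right and rows downward; lengths in m; the calibration is good to about 2 mm. A picture is of the moment at which its call begins: read the wrist's pose just before it. There is no depth.
- r.close_job(): hands the job in; it is judged then, once.
The state is a dict: "time": time; "joint_positions": joint angles; "joint_vel": joint speeds; "joint_torque": joint torques, N m; "ee_pos": TCP position; "eef_rot": TCP orientation; "ft_force": force on the tool from outside, world axes, zero at the start; "torque": the same for the moment, N m; "width": finger opening in m; "grip_force": force on a finger pad.
Only numpy, scipy, OpenCV 4.12 (cv2) and the standard library are available. Lean on these libraries where they do the work, as an engineer would, in place of code of your own. Each camera call takes 0.05 s, during which the arm holds its last target. There are 200 camera calls.

## Task

Lay out the brass parts for the next desk lamp: open the dark steel parts box and leave its lid standing open, feel about inside it for the heavy eight-sided lamp foot, lift that out and set it down gently, not dropped, in the shallow wooden tray, then shut the box again. Stand every square brass stem that lies on the bench upright in the cells of the steel caddy (either end down, any cell, before or after the rest), and leave the hammer, the spanner and the jar where they are.

Things in the scene. Friction and masses are not known exactly. Their poses are not given: they have to be found in the camera images.
- box: dark sheet-steel parts box, fixed to the bench; outside 170 (x) by 240 (y) by 62 mm high, walls and floor 5 mm. Origin: centre of its underside, on the bench; x points to the hinged side (away from the robot), y along its length.
- box_in (a point): centre of the box's inner floor, 5 mm above the bench. Somewhere on that floor, with no reading of its own, stands the loose brass lamp foot: a regular eight-sided prism 58 mm across flats, 34 mm high, any yaw, with a 20 mm round boss 10 mm high on top in the middle; 0.34 to 0.52 kg. Its centre is within 30 mm in the box's x and 45 mm in the box's y of this point.
- lid (a joint): hinge of the box lid, rad: 0 shut, grows as it opens, stop at 1.9. A flat lid 170 by 240 by 6 mm resting on the box's rim, hinged along the box's far (+x) rim, axis along the box's y. The hinge is stiff (about 2 N at the knob, 3 N with the lid's weight) and the lid stays where it is left.
- lid_handle (a point): middle of the round head (28 mm across, from 27 to 43 mm above the lid's face) of the lid's black knob. It lies 140 mm from the hinge line along the lid and 41 mm above the lid's underside, in the middle of the box's length. Moves with the lid; when the lid stands open the knob is on the side away from the robot.
- lid_hinge (a point): middle of the hinge line, at the box's far rim, 62.5 mm above the bench.
- tray: shallow square dark wooden tray, fixed; 130 by 130 by 18 mm high, walls and floor 4 mm. Origin: centre of its underside. Tells by the weight on it whether the foot is in it.
- caddy: upright steel holder, fixed; outside 62 (x) by 172 (y) by 95 mm high, open on top, walls and floor 4 mm; three thin (4 mm) walls across its y make four equal cells in a row along y, each 54 (x) by 38 (y) mm inside, their centres at y = -63, -21, 21 and 63 mm. Origin: centre of its underside.
- stem0: square brass lamp stem (one of two to four, all alike), 150 by 14 by 14 mm, 0.1 kg, lying loose on the bench at the start. x is its long axis; origin at the middle of its length, on the underside of the four sides (7 mm off the centre line). None if absent.
- stem1: square brass lamp stem (one of two to four, all alike), 150 by 14 by 14 mm, 0.1 kg, lying loose on the bench at the start. x is its long axis; origin at the middle of its length, on the underside of the four sides (7 mm off the centre line). None if absent.
- stem2: square brass lamp stem (one of two to four, all alike), 150 by 14 by 14 mm, 0.1 kg, lying loose on the bench at the start. x is its long axis; origin at the middle of its length, on the underside of the four sides (7 mm off the centre line). None if absent.
- stem3: square brass lamp stem (one of two to four, all alike), 150 by 14 by 14 mm, 0.1 kg, lying loose on the bench at the start. x is its long axis; origin at the middle of its length, on the underside of the four sides (7 mm off the centre line). None if absent.
- hammer: bystander: hammer 260 mm long lying on the bench, handle towards its -x; leave it alone.
- spanner: bystander: open-ended spanner 180 mm long lying flat, along its x; leave it alone.
- jar: bystander: closed amber glass jar, 70 mm across, 90 mm high; origin at the centre of its underside; leave it alone.
Things that resemble listed ones, but are neither listed nor needed, are in the scene too. Several things have the shape of the tray; the one meant has the colours described above. What is shaped like the stem1 but green is not meant.

How it is judged:
On the way, in this order (a step that is already met when the one before it is completed fails the run):
1. the lid of the parts box stands open (more than 1.2 rad) (value of joint lid above 1.2 rad), for 0.2 s.
2. the lamp foot rests in the tray (more than 2.3 N on it), the robot not touching the tray, the lid still open (more than 1.2 rad) (contact force between tray and anything else above 2.3 N and contact force between tray and the arm below 0.1 N and contact force between tray and the fingers below 0.1 N and value of joint lid above 1.2 rad), for 0.5 s.
3. the lid is shut again (less than 0.05 rad) (value of joint lid below 0.05 rad), for 0.2 s.
At the end, for the whole second after the job is handed in: The foot rests in the tray (over 2.3 N on it, none from the robot); the lid is shut (under 0.05 rad); every stem present is at rest in the caddy: middle inside its outline and 45 to 100 mm above the bench, within 0.62 rad of upright, either end down (contact force between tray and anything else above 2.3 N and contact force between tray and the arm below 0.1 N and contact force between tray and the fingers below 0.1 N and value of joint lid below 0.05 rad and x of stem0 in the frame of caddy between -0.031 and 0.031 m and y of stem0 in the frame of caddy between -0.086 and 0.086 m and z of stem0 in the frame of caddy between 0.045 and 0.1 m and (angle between stem0's own x axis and vertical below 0.62 rad or angle between stem0's own x axis and vertical above 2.52 rad) and linear speed of each of stem0, stem1, stem2, stem3 below 0.03 m/s and x of stem1 in the frame of caddy between -0.031 and 0.031 m and y of stem1 in the frame of caddy between -0.086 and 0.086 m and z of stem1 in the frame of caddy between 0.045 and 0.1 m and (angle between stem1's own x axis and vertical below 0.62 rad or angle between stem1's own x axis and vertical above 2.52 rad) and x of stem2 in the frame of caddy between -0.031 and 0.031 m and y of stem2 in the frame of caddy between -0.086 and 0.086 m and z of stem2 in the frame of caddy between 0.045 and 0.1 m and (angle between stem2's own x axis and vertical below 0.62 rad or angle between stem2's own x axis and vertical above 2.52 rad) and x of stem3 in the frame of caddy between -0.031 and 0.031 m and y of stem3 in the frame of caddy between -0.086 and 0.086 m and z of stem3 in the frame of caddy between 0.045 and 0.1 m and (angle between stem3's own x axis and vertical below 0.62 rad or angle between stem3's own x axis and vertical above 2.52 rad)); the robot touches nothing.
It fails at once if the hammer is moved more than 30 mm (distance of hammer from where it was at the start of the episode above 0.03 m).
It fails at once if the spanner is moved more than 30 mm (distance of spanner from where it was at the start of the episode above 0.03 m).
It fails at once if the jar is moved more than 30 mm (distance of jar from where it was at the start of the episode above 0.03 m).
It fails at once if the tray is struck or pressed with more than 60 N (the foot dropped into it) (contact force between tray and anything else above 60 N).
Of stem0, stem1, stem2, stem3 only 2 to 4 are there at a start; the rules pass over those that are not, and their reading is None.
At some moment in a run one of stem0, stem1, stem2, stem3 may be knocked a few centimetres aside while the robot is not near it.
It also fails if it takes over 210 s, if anything falls off the work surface, if the arm or the gripper's body presses on something with over 40 N, if the wrist force passes 120 N, or if a joint passes its speed limit or range.

## Working session

There is one attempt and no reset: what is moved stays moved. The work goes in short steps, Python scripts to look and compute and a shell command to move; the robot and the scene stay as the last step left them, time stands still between calls to the robot, and variables do not carry over. Pictures are saved under pics/ and viewed, at most 14 in all, crops included, and the job is handed in when it is done.

```bash
mkdir -p pics; ls
python3 - <<'E'
from bench import r
import cv2,numpy as np
for n in ("scene","side","wrist"):
    c=r.camera(n); cv2.imwrite(f"pics/{n}0.png",c["color"][:,:,::-1])
    np.savez(f"{n}0.npz",**c)
    print(n,{k:np.round(v,3).tolist() for k,v in c.items() if k!="color"})
s=r.read_state();print(s, r.tcp_to_tips)
E
```

```text
pics
scene {'mtx': [[516.174, 0.0, 322.969], [0.0, 516.174, 245.303], [0.0, 0.0, 1.0]], 'R': [[0.845, 0.535, 0.01], [0.412, -0.638, -0.65], [-0.342, 0.553, -0.76]], 't': [-0.415, -0.165, 1.578]}
side {'mtx': [[462.768, 0.0, 320.26], [0.0, 462.768, 231.647], [0.0, 0.0, 1.0]], 'R': [[0.803, -0.596, -0.013], [-0.346, -0.449, -0.824], [0.485, 0.666, -0.567]], 't': [-0.4, 0.247, 1.092]}
wrist {'mtx': [[409.196, 0.0, 315.934], [0.0, 409.196, 238.677], [0.0, 0.0, 1.0]], 'hand_eye': [[-0.0, -0.953, -0.304, 0.082], [1.0, -0.0, 0.001, -0.001], [-0.001, -0.304, 0.953, -0.152], [0.0, 0.0, 0.0, 1.0]]}
{'time': 0.15, 'joint_positions': array([ 1.20242041,  0.33272032, -0.06470346,  1.4607274 ,  0.02162595,
        1.34989901, -0.08850731]), 'joint_vel': array([ 0.00110273, -0.00071546,  0.00073074, -0.00089476, -0.00036954,
       -0.00027089, -0.00147193]), 'joint_torque': array([ 8.48523905e-05, -6.23639417e+01,  2.40671000e-02, -3.90143931e+01,
       -6.13455568e-02,  3.72949708e-02,  1.10959713e-04]), 'ee_pos': array([ 0.21173149, -0.58775398,  0.23295073]), 'eef_rot': array([ 9.85090368e-01,  1.72036877e-01, -1.24775669e-04, -5.14021974e-04]), 'ft_force': array([-0.04566373,  0.39865267, -0.21955852]), 'torque': array([ 0.00896618, -0.01438808,  0.03410696]), 'grip_force': 0.0, 'width': 0.08732248518427714} 0.011
```

View pics/scene0.png

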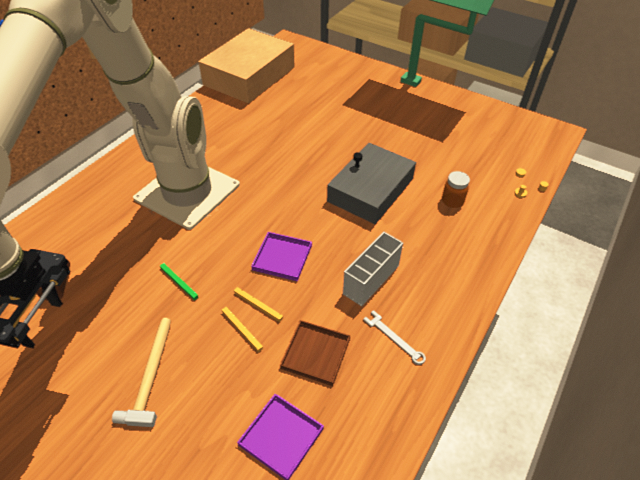

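View pics/side0.png

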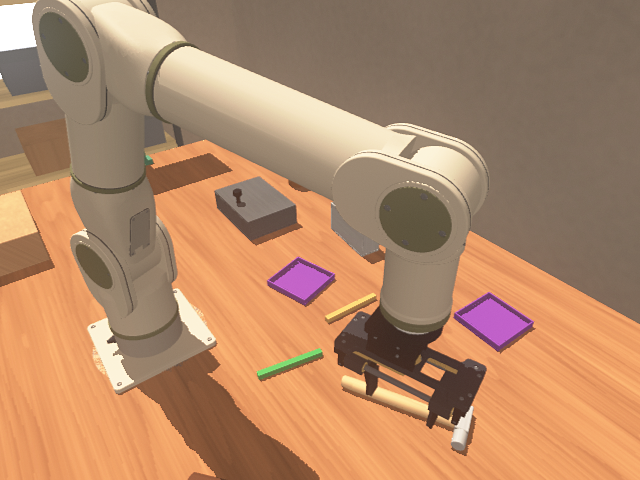

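The scene view shows two brass stems at about (258,304) and (242,329), and the green decoy at (179,281). The box is at (372,182) with its knob at (357,157), the caddy at (373,268), the dark tray at (315,352), the spanner at (395,338), the jar at (457,190) and the hammer at (145,375). I'll crop for precise corners.

```bash
cat > h.py <<'E'
import numpy as np,cv2
from scipy.spatial.transform import Rotation as Ro
def bp(c,px,z):
    "pixels -> world points on plane z (fixed camera)"
    px=np.atleast_2d(np.asarray(px,float)); K,R,t=c["mtx"],c["R"],c["t"]
    d=np.c_[px,np.ones(len(px))]@np.linalg.inv(K).T@R; o=-R.T@t
    return o+d*((z-o[2])/d[:,2])[:,None]
def proj(c,X):
    p=(np.atleast_2d(X)@c["R"].T+c["t"])@c["mtx"].T; return p[:,:2]/p[:,2:]
def wristcam(c,s):
    T=np.eye(4);T[:3,:3]=Ro.from_quat(s["eef_rot"]).as_matrix();T[:3,3]=s["ee_pos"]
    M=np.linalg.inv(T@c["hand_eye"]); return dict(mtx=c["mtx"],R=M[:3,:3],t=M[:3,3],color=c["color"])
def brass(img):
    h=cv2.cvtColor(img,cv2.COLOR_RGB2HSV); return h
def yaw(s):
    m=Ro.from_quat(s["eef_rot"]).as_matrix(); return np.degrees(np.arctan2(m[1,0],m[0,0])), m[:,2]
E
python3 - <<'E'
from h import *
c=dict(np.load("scene0.npz"));I=c["color"]
cr=lambda x0,x1,y0,y1,s:cv2.resize(I[y0:y1,x0:x1],None,fx=s,fy=s,interpolation=cv2.INTER_CUBIC)[:,:,::-1]
cv2.imwrite("pics/c1.png",cr(220,420,225,390,4)[:600]);cv2.imwrite("pics/c2.png",cr(320,420,140,225,7)[:600])
h=cv2.cvtColor(I,cv2.COLOR_RGB2HSV)
print(h[304,258],h[329,242],h[320,220])
m=((h[:,:,0]>=19)&(h[:,:,0]<=32)&(h[:,:,1]>150)&(h[:,:,2]>110)).astype(np.uint8)
n,l,st,ce=cv2.connectedComponentsWithStats(m)
for i in range(1,n):
    if st[i,4]>60:
        ys,xs=np.where(l==i);P=bp(c,np.c_[xs,ys],0.010)[:,:2].astype(np.float32)
        print(st[i],ce[i],cv2.minAreaRect(P))
E
```

```text
[ 24 173 255] [ 24 173 253] [ 13 184 229]
[234 287  49  32 266] [258.27067669 302.86090226] ((0.43255698680877686, -0.21564024686813354), (0.01398205291479826, 0.14875257015228271), 86.94082641601562)
[222 307  41  42 301] [241.76079734 327.6179402 ] ((0.4422958791255951, -0.2948111295700073), (0.013807245530188084, 0.1499694138765335), 74.19325256347656)
```

View pics/c1.png

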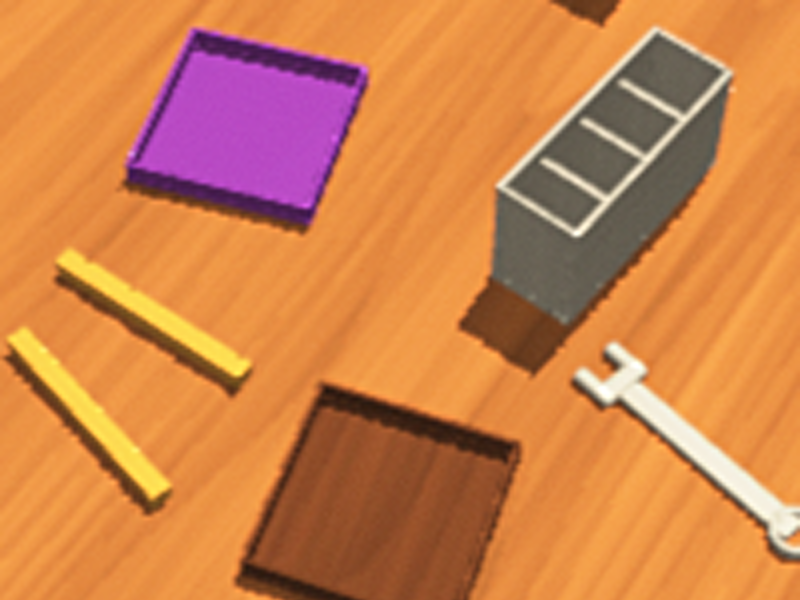

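View pics/c2.png

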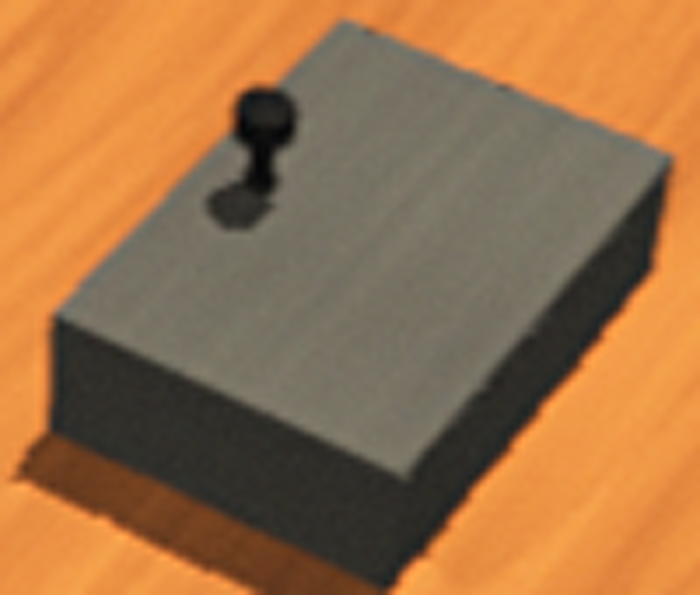

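Run:
```python
from h import *
c=dict(np.load("scene0.npz"));I=c["color"]
f=lambda p,s,o:(np.array(p,float)+.5)/s-.5+np.array(o)
def rep(n,px,z):
    P=bp(c,px,z)[:,:2];e=np.diff(np.vstack([P,P[:1]]),axis=0)
    print(n,"ctr",P.mean(0).round(4),"len",np.linalg.norm(e,axis=1).round(4),"ang",np.degrees(np.arctan2(e[:,1],e[:,0])).round(1));return P
rep("caddy",f([(657,29),(733,73),(578,236),(498,187)],4,(220,225)),.095)
rep("lid",f([(345,19),(672,160),(407,478),(53,315)],7,(320,140)),.068)
print("knob",bp(c,f([(266,119)],7,(320,140)),.098))
# tray by segmentation: dark brown
h=cv2.cvtColor(I,cv2.COLOR_RGB2HSV);print(h[355,315])
m=((h[:,:,0]<=16)&(h[:,:,2]<150)&(h[:,:,1]>90)).astype(np.uint8)
n,l,st,ce=cv2.connectedComponentsWithStats(m);i=l[355,315];ys,xs=np.where(l==i);print(st[i])
P=bp(c,np.c_[xs,ys],.012)[:,:2].astype(np.float32);print("tray",cv2.minAreaRect(P))
print("jar top",bp(c,[(458,179)],.09),"jar bottom",bp(c,[(455,205)],0))
print("spanner",bp(c,[(370,318),(420,358)],.005))
print("hammer",bp(c,[(165,320),(135,418)],.01))
# whole-image brass-like candidates possibly hidden
m=((h[:,:,0]>=19)&(h[:,:,0]<=32)&(h[:,:,1]>130)&(h[:,:,2]>60)).astype(np.uint8)
n,l,st,ce=cv2.connectedComponentsWithStats(m)
for i in range(1,n):
    if st[i,4]>25: print(st[i])
```

```text
caddy ctr [0.6359 0.0103] len [0.0594 0.1682 0.0597 0.1695] ang [ -7.  -96.9 174.4  83. ]
lid ctr [0.4683 0.3116] len [0.167  0.2343 0.1694 0.2381] ang [ -2.6 -91.  178.7  88.4]
knob [[0.40896744 0.32086332 0.098     ]]
[ 11 183 134]
[ 279  321   71   68 2476]
tray ((0.6323298811912537, -0.2574353516101837), (0.13057756423950195, 0.1433292031288147), 12.845011711120605)
jar top [[0.69832035 0.40114148 0.09      ]] jar bottom [[0.71281551 0.39146792 0.        ]]
spanner [[ 0.69253969 -0.09963192  0.005     ]
 [ 0.84499158 -0.13283824  0.005     ]]
hammer [[ 0.27273217 -0.38007318  0.01      ]
 [ 0.39164237 -0.59624915  0.01      ]]
[ 327    0   85   54 2374]
[535   0  21   7  81]
[ 230   29   62   49 1290]
[ 419   42  114   48 1228]
[539  48  15  24 102]
[201  52  22  17 114]
[517 168   9   7  48]
[540 181   9   6  33]
[234 287  49  32 266]
[222 307  41  42 304]
[159 320  11  35  50]
[147 356  12  37  39]
```

View pics/wrist0.png

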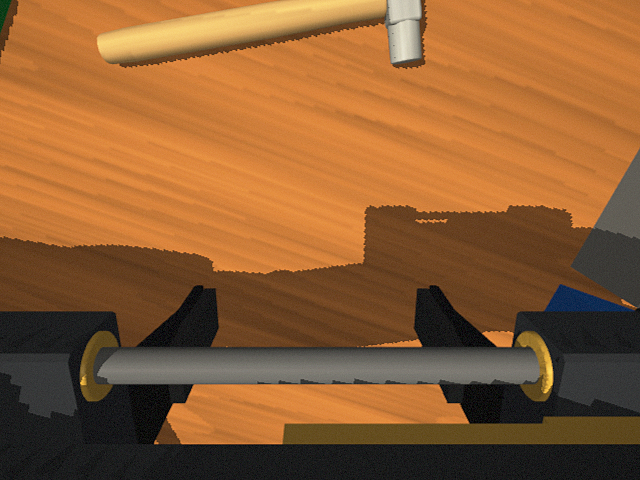

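The wrist view shows the hammer at (260,30) and a yellowish strip at the bottom edge near (460,435), probably part of the gripper. I'll check for hidden stems once the arm has moved away.

```bash
cat > plan.py <<'E'
import sys
from h import *
from bench import r
s=r.read_state();m=Ro.from_quat(s["eef_rot"]).as_matrix()
y,z=yaw(s);print("t %.1f"%s["time"],"pos",s["ee_pos"].round(4),"yaw %.1f"%y,"z",z.round(3),"F",s["ft_force"].round(1),"w %.4f g %.1f"%(s["width"],s["grip_force"]),"j",s["joint_positions"].round(2))
if len(sys.argv)>3:
    t=np.array(list(map(float,sys.argv[1:4])));yt=float(sys.argv[4]) if len(sys.argv)>4 else y
    g=Ro.from_euler("z",yt,degrees=True).as_matrix()@np.diag([1,-1,-1.])
    rv=Ro.from_matrix(m.T@g).as_rotvec(degrees=True)
    print("now-axes shift/30mm",(m.T@(t-s["ee_pos"])/.03).round(2),"| after turn",(g.T@(t-s["ee_pos"])/.03).round(2),"| turn/6deg",(rv/6).round(2))
E
python3 -m crank '[{"dx":1,"dy":-0.47,"dz":-0.3},{"dx":1,"dy":-0.47,"dz":-0.3},{"dx":1,"dy":-0.47,"dz":-0.3},{"dx":1,"dy":-0.47,"dz":-0.3},{"dx":1,"dy":-0.47,"dz":-0.3},{"dx":1,"dy":-0.47,"dz":-0.3},{"dx":1,"dy":-0.47,"dz":-0.3},{"dx":1,"dy":-0.47,"dz":-0.3}]'
python3 -m crank '[{"dx":1,"dy":-0.47},{"dx":1,"dy":-0.47},{"dx":1,"dy":-0.47},{"dx":1,"dy":-0.47},{"dx":0.3,"dy":-0.94},{"dx":0.3,"dy":-0.94},{"dx":0.3,"dy":-0.94},{"dx":0.3,"dy":-0.94}]'
python3 plan.py 0.55 0.1 0.28 -182
python3 - <<'E'
from bench import r
import cv2
for n in ("scene","side"):cv2.imwrite(f"pics/{n}1.png",r.camera(n)["color"][:,:,::-1])
E
```

```text
t 0.1 pos [ 0.2117 -0.5878  0.233 ] yaw 19.8 z [-0.     0.001 -1.   ] F [-0.   0.4 -0.2] w 0.0873 g 0.0 j [ 1.2   0.33 -0.06  1.46  0.02  1.35 -0.09]
now-axes shift/30mm [ 18.38 -17.75  -1.55] | after turn [-10.47  23.3   -1.57] | turn/6deg [-0.000e+00 -1.000e-02 -2.636e+01]invalid input at $[0]: expected keys claw, dx, dy, dz, ax, ay, az
invalid input at $[0]: expected keys claw, dx, dy, dz, ax, ay, az
```

View pics/side1.png

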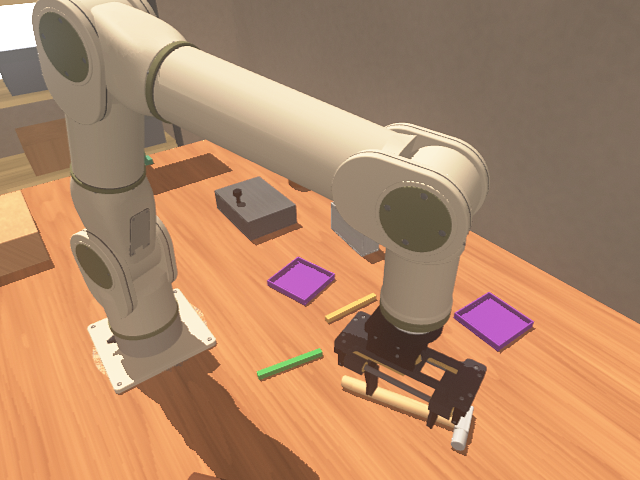

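View pics/scene1.png

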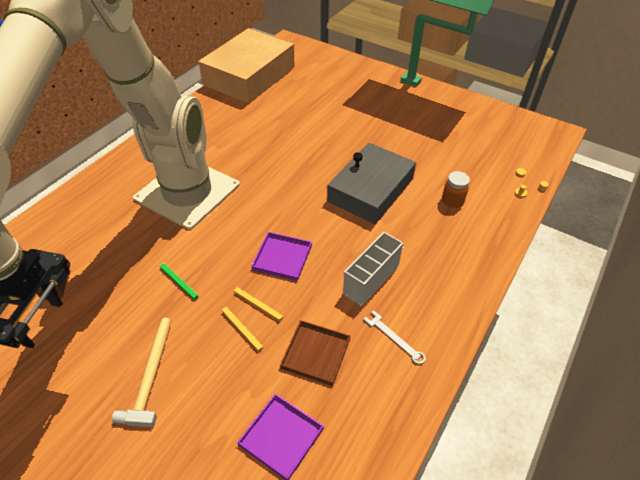

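Every row needs all seven keys, so nothing has moved: both pictures match the first ones. I'll retype the rows in full.

```bash
python3 -m crank '[{"claw":-1,"dx":1,"dy":-0.47,"dz":-0.3,"ax":0,"ay":0,"az":0},{"claw":-1,"dx":1,"dy":-0.47,"dz":-0.3,"ax":0,"ay":0,"az":0},{"claw":-1,"dx":1,"dy":-0.47,"dz":-0.3,"ax":0,"ay":0,"az":0},{"claw":-1,"dx":1,"dy":-0.47,"dz":-0.3,"ax":0,"ay":0,"az":0},{"claw":-1,"dx":1,"dy":-0.47,"dz":-0.3,"ax":0,"ay":0,"az":0},{"claw":-1,"dx":1,"dy":-0.47,"dz":-0.3,"ax":0,"ay":0,"az":0},{"claw":-1,"dx":1,"dy":-0.47,"dz":-0.3,"ax":0,"ay":0,"az":0},{"claw":-1,"dx":1,"dy":-0.47,"dz":-0.3,"ax":0,"ay":0,"az":0}]'
python3 -m crank '[{"claw":-1,"dx":1,"dy":-0.47,"dz":0,"ax":0,"ay":0,"az":0},{"claw":-1,"dx":1,"dy":-0.47,"dz":0,"ax":0,"ay":0,"az":0},{"claw":-1,"dx":1,"dy":-0.47,"dz":0,"ax":0,"ay":0,"az":0},{"claw":-1,"dx":1,"dy":-0.47,"dz":0,"ax":0,"ay":0,"az":0},{"claw":-1,"dx":0.3,"dy":-0.94,"dz":0,"ax":0,"ay":0,"az":0},{"claw":-1,"dx":0.3,"dy":-0.94,"dz":0,"ax":0,"ay":0,"az":0},{"claw":-1,"dx":0.3,"dy":-0.94,"dz":0,"ax":0,"ay":0,"az":0},{"claw":-1,"dx":0.3,"dy":-0.94,"dz":0,"ax":0,"ay":0,"az":0}]'
python3 plan.py 0.55 0.1 0.28 -182
```

```text
time: 0.92
ee_pos: [0.4003, -0.3992, 0.3061]
eef_rot: [0.985, 0.172, 0.0, 0.0]
ft_force: [-0.2, -0.3, -0.1]
width: 0.0869
grip_force: 0.0
time: 1.58
ee_pos: [0.4887, -0.187, 0.3054]
eef_rot: [0.985, 0.172, -0.0, 0.0]
ft_force: [1.1, 0.5, -0.4]
width: 0.0873
grip_force: 0.0
t 1.6 pos [ 0.4887 -0.187   0.3054] yaw 19.8 z [-0. -0. -1.] F [ 1.1  0.5 -0.4] w 0.0873 g 0.0 j [ 0.65  0.1  -0.4   1.6   0.04  1.45 -0.98]
now-axes shift/30mm [ 5.17 -8.31  0.85] | after turn [-1.71  9.63  0.85] | turn/6deg [ -0.     0.   -26.36]
```

```bash
python3 -m crank '[{"claw":-1,"dx":0.5,"dy":-0.9,"dz":0,"ax":0,"ay":0,"az":0},{"claw":-1,"dx":0.5,"dy":-0.9,"dz":0,"ax":0,"ay":0,"az":0},{"claw":-1,"dx":0.5,"dy":-0.9,"dz":0,"ax":0,"ay":0,"az":0},{"claw":-1,"dx":0.4,"dy":-0.9,"dz":0,"ax":0,"ay":0,"az":0},{"claw":-1,"dx":0.2,"dy":-0.9,"dz":0,"ax":0,"ay":0,"az":0},{"claw":-1,"dx":0.2,"dy":-0.9,"dz":0,"ax":0,"ay":0,"az":0},{"claw":-1,"dx":0,"dy":-0.9,"dz":0,"ax":0,"ay":0,"az":0},{"claw":-1,"dx":0,"dy":-0.9,"dz":0,"ax":0,"ay":0,"az":0}]' | head -2
for i in 1 2 3; do python3 -m crank '[{"claw":-1,"dx":0,"dy":0,"dz":0,"ax":0,"ay":0,"az":-1},{"claw":-1,"dx":0,"dy":0,"dz":0,"ax":0,"ay":0,"az":-1},{"claw":-1,"dx":0,"dy":0,"dz":0,"ax":0,"ay":0,"az":-1},{"claw":-1,"dx":0,"dy":0,"dz":0,"ax":0,"ay":0,"az":-1},{"claw":-1,"dx":0,"dy":0,"dz":0,"ax":0,"ay":0,"az":-1},{"claw":-1,"dx":0,"dy":0,"dz":0,"ax":0,"ay":0,"az":-1},{"claw":-1,"dx":0,"dy":0,"dz":0,"ax":0,"ay":0,"az":-1},{"claw":-1,"dx":0,"dy":0,"dz":0,"ax":0,"ay":0,"az":-1}]' | head -2; done
python3 plan.py 0.412 0.316 0.22 178.4
python3 - <<'E'
from bench import r
import cv2
for n in ("scene","side"):cv2.imwrite(f"pics/{n}2.png",r.camera(n)["color"][:,:,::-1])
E
```

```text
time: 2.25
ee_pos: [0.48, 0.0395, 0.3054]
time: 2.92
ee_pos: [0.4804, 0.0381, 0.3055]
time: 3.58
ee_pos: [0.4805, 0.0381, 0.3055]
time: 4.25
ee_pos: [0.4804, 0.0381, 0.3055]
t 4.2 pos [0.4804 0.0381 0.3055] yaw 164.1 z [ 0. -0. -1.] F [-1.2 -0.3 -0.2] w 0.0867 g 0.0 j [ 0.44  0.02 -0.61  1.68  0.01  1.45  1.12]
now-axes shift/30mm [4.73 8.28 2.85] | after turn [2.54 9.2  2.85] | turn/6deg [-0.    0.   -2.38]
```

View pics/scene2.png

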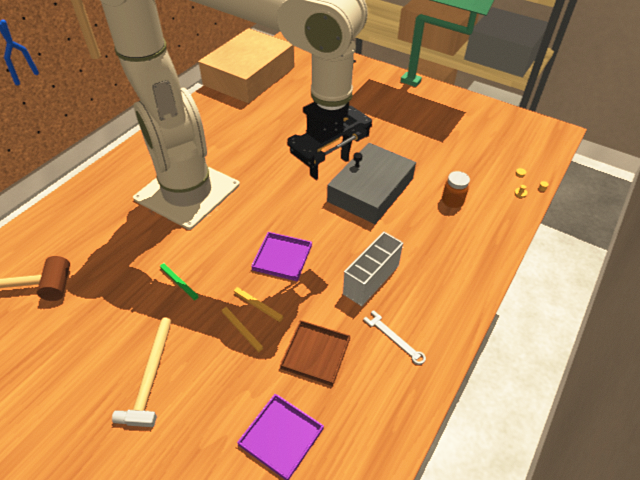

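Only two brass stems are on the bench, at (258,304) and (242,329); the area the arm hid before holds only a mallet. Next I go over the knob and measure it again with the wrist camera.

```bash
python3 -m crank '[{"claw":-1,"dx":0,"dy":0,"dz":0,"ax":0,"ay":0,"az":-1},{"claw":-1,"dx":0,"dy":0,"dz":0,"ax":0,"ay":0,"az":-1},{"claw":-1,"dx":0,"dy":0,"dz":0,"ax":0,"ay":0,"az":-0.38},{"claw":-1,"dx":0.3,"dy":1,"dz":0,"ax":0,"ay":0,"az":0},{"claw":-1,"dx":0.3,"dy":1,"dz":0,"ax":0,"ay":0,"az":0},{"claw":-1,"dx":0.3,"dy":1,"dz":0,"ax":0,"ay":0,"az":0},{"claw":-1,"dx":0.3,"dy":1,"dz":0,"ax":0,"ay":0,"az":0},{"claw":-1,"dx":0.3,"dy":1,"dz":0,"ax":0,"ay":0,"az":0}]' | head -2
python3 -m crank '[{"claw":-1,"dx":0.3,"dy":1,"dz":0,"ax":0,"ay":0,"az":0},{"claw":-1,"dx":0.3,"dy":1,"dz":0,"ax":0,"ay":0,"az":0},{"claw":-1,"dx":0.3,"dy":1,"dz":0,"ax":0,"ay":0,"az":0},{"claw":-1,"dx":0.14,"dy":1,"dz":0,"ax":0,"ay":0,"az":0},{"claw":-1,"dx":0,"dy":0.2,"dz":0,"ax":0,"ay":0,"az":0},{"claw":-1,"dx":0,"dy":0,"dz":0,"ax":0,"ay":0,"az":0}]' | head -2
python3 plan.py 0.412 0.316 0.22 178.4
python3 - <<'E'
from h import *
from bench import r
s=r.read_state();c=wristcam(r.camera("wrist"),s);cv2.imwrite("pics/w3.png",c["color"][:,:,::-1])
np.savez("w3.npz",**c)
print(proj(c,[[.412,.316,.103],[.412,.316,.111]]))
E
```

```text
time: 5.02
ee_pos: [0.4399, 0.1908, 0.3057]
time: 5.52
ee_pos: [0.4125, 0.3186, 0.3054]
t 5.5 pos [0.4125 0.3186 0.3054] yaw 178.1 z [-0.001  0.001 -1.   ] F [ 0.  -0.9 -0.2] w 0.0870 g 0.0 j [ 0.08  0.16 -0.91  1.58  0.12  1.46  0.7 ]
now-axes shift/30mm [ 0.01 -0.09  2.85] | after turn [ 0.01 -0.09  2.85] | turn/6deg [ 0.01 -0.01 -0.04]
[[312.92200219 209.67318931]
 [312.85084145 211.8022598 ]]
```

View pics/w3.png

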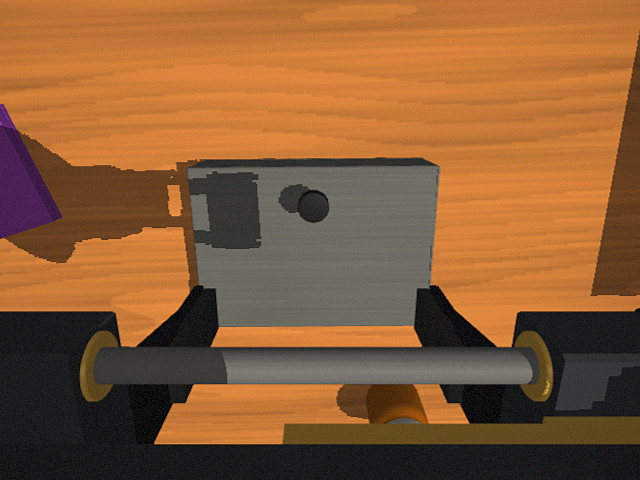

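The knob head is centred at (314,206). The lid corners are at (188,166), (438,166), (430,325) and (199,325).

Run:
```python
from h import *
c=dict(np.load("w3.npz"))
print(bp(c,[(188,166),(438,166),(430,325),(199,325)],.068).round(4)); print(bp(c,[(314,206)],.111).round(4))
```

```text
[[0.3742 0.199  0.068 ]
 [0.3819 0.4349 0.068 ]
 [0.5504 0.4359 0.068 ]
 [0.5425 0.1895 0.068 ]]
[[0.4069 0.3172 0.111 ]]
```

```bash
python3 -m crank '[{"claw":-1,"dx":0.13,"dy":-0.08,"dz":1,"ax":0,"ay":0,"az":0},{"claw":-1,"dx":0,"dy":0,"dz":1,"ax":0,"ay":0,"az":0},{"claw":-1,"dx":0,"dy":0,"dz":1,"ax":0,"ay":0,"az":0},{"claw":-1,"dx":0,"dy":0,"dz":1,"ax":0,"ay":0,"az":0},{"claw":-1,"dx":0,"dy":0,"dz":1,"ax":0,"ay":0,"az":0},{"claw":-1,"dx":0,"dy":0,"dz":1,"ax":0,"ay":0,"az":0},{"claw":-1,"dx":0,"dy":0,"dz":1,"ax":0,"ay":0,"az":0}]' | head -2
python3 -m crank '[{"claw":1,"dx":0,"dy":0,"dz":0,"ax":0,"ay":0,"az":0},{"claw":1,"dx":0,"dy":0,"dz":0,"ax":0,"ay":0,"az":0},{"claw":1,"dx":0,"dy":0,"dz":0,"ax":0,"ay":0,"az":0},{"claw":1,"dx":0,"dy":0,"dz":0,"ax":0,"ay":0,"az":0},{"claw":1,"dx":0,"dy":0,"dz":0,"ax":0,"ay":0,"az":0},{"claw":1,"dx":0,"dy":0,"dz":0,"ax":0,"ay":0,"az":0},{"claw":1,"dx":0,"dy":0,"dz":0,"ax":0,"ay":0,"az":0},{"claw":1,"dx":0,"dy":0,"dz":0,"ax":0,"ay":0,"az":0}]' 25
python3 plan.py
python3 - <<'E'
import numpy as np
a0=np.arctan2(.041,.14);R=np.hypot(.14,.041);p=None
for th in np.arange(0,1.61,.2):
    q=np.array([-R*np.cos(th+a0),R*np.sin(th+a0)])  # x forward rel hinge, z
    if p is not None: print(round(th,1),"dx(tool)",((p-q)[0]/.03).round(2),"dz(tool)",((p-q)[1]/.03).round(2))
    p=q
E
```

```text
time: 6.15
ee_pos: [0.4106, 0.3119, 0.0942]
time: 6.82
ee_pos: [0.4098, 0.3143, 0.0959]
eef_rot: [0.017, 1.0, 0.0, 0.0]
ft_force: [0.4, -0.7, 0.1]
width: 0.0415
grip_force: 0.0
t 6.8 pos [0.4098 0.3143 0.0959] yaw 178.1 z [ 0.001  0.    -1.   ] F [ 0.4 -0.7  0.1] w 0.0415 g 0.0 j [ 0.01  0.34 -0.86  1.87  0.29  1.06  0.57]
0.2 dx(tool) -0.36 dz(tool) -0.9
0.4 dx(tool) -0.54 dz(tool) -0.81
0.6 dx(tool) -0.69 dz(tool) -0.69
0.8 dx(tool) -0.81 dz(tool) -0.54
1.0 dx(tool) -0.9 dz(tool) -0.37
1.2 dx(tool) -0.95 dz(tool) -0.18
1.4 dx(tool) -0.97 dz(tool) 0.01
1.6 dx(tool) -0.95 dz(tool) 0.21
```

```bash
python3 -m crank '[{"claw":1,"dx":0,"dy":0,"dz":0,"ax":0,"ay":0,"az":0},{"claw":1,"dx":0,"dy":0,"dz":0,"ax":0,"ay":0,"az":0},{"claw":1,"dx":0,"dy":0,"dz":0,"ax":0,"ay":0,"az":0},{"claw":1,"dx":0,"dy":0,"dz":0,"ax":0,"ay":0,"az":0},{"claw":1,"dx":0,"dy":0,"dz":0,"ax":0,"ay":0,"az":0},{"claw":1,"dx":0,"dy":0,"dz":0,"ax":0,"ay":0,"az":0}]' 
python3 -m crank '[{"claw":1,"dx":-0.16,"dy":0,"dz":-0.45,"ax":0,"ay":0,"az":0},{"claw":1,"dx":-0.2,"dy":0,"dz":-0.45,"ax":0,"ay":0,"az":0},{"claw":1,"dx":-0.25,"dy":0,"dz":-0.42,"ax":0,"ay":0,"az":0},{"claw":1,"dx":-0.29,"dy":0,"dz":-0.39,"ax":0,"ay":0,"az":0}]' 
python3 plan.py
```

```text
time: 7.32
ee_pos: [0.4098, 0.3163, 0.0961]
eef_rot: [0.016, 1.0, 0.002, 0.001]
ft_force: [2.2, 7.9, -2.0]
width: 0.027
grip_force: 25.0
time: 7.65
ee_pos: [0.4365, 0.3156, 0.1477]
eef_rot: [0.016, 1.0, 0.002, 0.0]
ft_force: [3.9, 10.2, -8.7]
width: 0.0267
grip_force: 25.0
t 7.7 pos [0.4365 0.3156 0.1477] yaw 178.2 z [ 0.001  0.004 -1.   ] F [ 3.9 10.2 -8.7] w 0.0267 g 25.0 j [ 0.03  0.32 -0.86  1.77  0.26  1.17  0.63]
```

Gripped at 27 mm and the lid is following. I'll continue the arc.

```bash
python3 -m crank '[{"claw":1,"dx":-0.33,"dy":-0.03,"dz":-0.36,"ax":0,"ay":0,"az":0},{"claw":1,"dx":-0.36,"dy":-0.03,"dz":-0.33,"ax":0,"ay":0,"az":0},{"claw":1,"dx":-0.39,"dy":-0.03,"dz":-0.29,"ax":0,"ay":0,"az":0},{"claw":1,"dx":-0.42,"dy":-0.03,"dz":-0.25,"ax":0,"ay":0,"az":0},{"claw":1,"dx":-0.44,"dy":0,"dz":-0.21,"ax":0,"ay":0,"az":0},{"claw":1,"dx":-0.46,"dy":0,"dz":-0.16,"ax":0,"ay":0,"az":0}]' 
python3 plan.py
python3 -m crank '[{"claw":1,"dx":-0.47,"dy":0,"dz":-0.11,"ax":0,"ay":0,"az":0},{"claw":1,"dx":-0.48,"dy":0,"dz":-0.07,"ax":0,"ay":0,"az":0},{"claw":1,"dx":-0.48,"dy":0,"dz":-0.02,"ax":0,"ay":0,"az":0},{"claw":1,"dx":-0.48,"dy":0,"dz":0.03,"ax":0,"ay":0,"az":0},{"claw":1,"dx":-0.48,"dy":0,"dz":0.08,"ax":0,"ay":0,"az":0},{"claw":1,"dx":-0.47,"dy":0,"dz":0.12,"ax":0,"ay":0,"az":0}]' 
python3 plan.py
python3 - <<'E'
from bench import r
import cv2
cv2.imwrite("pics/side4.png",r.camera("side")["color"][:,:,::-1])
cv2.imwrite("pics/scene4.png",r.camera("scene")["color"][:,:,::-1])
E
```

```text
time: 8.15
ee_pos: [0.507, 0.3137, 0.1959]
eef_rot: [0.014, 1.0, 0.005, -0.0]
ft_force: [-0.3, 22.7, -7.8]
width: 0.0271
grip_force: 24.9
t 8.2 pos [0.507  0.3137 0.1959] yaw 178.4 z [-0.    0.01 -1.  ] F [-0.3 22.7 -7.8] w 0.0271 g 24.9 j [ 0.02  0.4  -0.83  1.56  0.3   1.3   0.7 ]
time: 8.65
ee_pos: [0.5929, 0.3116, 0.1955]
eef_rot: [0.014, 1.0, 0.005, 0.0]
ft_force: [-2.1, 19.0, 1.0]
width: 0.027
grip_force: 25.0
t 8.7 pos [0.5929 0.3116 0.1955] yaw 178.4 z [ 0.001  0.01  -1.   ] F [-2.1 19.   1. ] w 0.0270 g 25.0 j [-0.02  0.56 -0.77  1.35  0.38  1.37  0.76]
```

View pics/scene4.png

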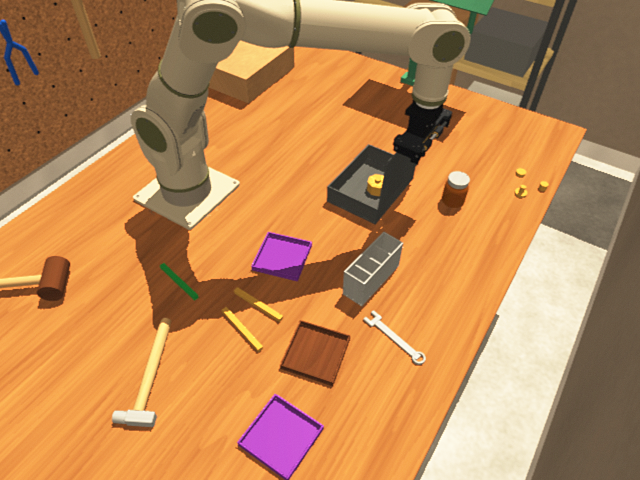

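The lid stands open at about 1.6 rad and the foot is visible at (377,184). I'll release, rise and locate the foot.

```bash
python3 -m crank '[{"claw":-1,"dx":0,"dy":0,"dz":0,"ax":0,"ay":0,"az":0},{"claw":-1,"dx":0,"dy":0,"dz":0,"ax":0,"ay":0,"az":0},{"claw":-1,"dx":0,"dy":0,"dz":0,"ax":0,"ay":0,"az":0},{"claw":-1,"dx":0,"dy":0,"dz":0,"ax":0,"ay":0,"az":0},{"claw":-1,"dx":0,"dy":0,"dz":0,"ax":0,"ay":0,"az":0},{"claw":-1,"dx":0,"dy":0,"dz":0,"ax":0,"ay":0,"az":0},{"claw":-1,"dx":0,"dy":0,"dz":-0.5,"ax":0,"ay":0,"az":0},{"claw":-1,"dx":0,"dy":0,"dz":-1,"ax":0,"ay":0,"az":0}]' 
python3 -m crank '[{"claw":-1,"dx":0,"dy":0,"dz":-1,"ax":0,"ay":0,"az":0},{"claw":-1,"dx":0,"dy":0,"dz":-1,"ax":0,"ay":0,"az":0},{"claw":-1,"dx":0,"dy":0,"dz":-1,"ax":0,"ay":0,"az":0},{"claw":-1,"dx":0,"dy":0,"dz":-1,"ax":0,"ay":0,"az":0},{"claw":-1,"dx":0.5,"dy":0,"dz":-0.5,"ax":0,"ay":0,"az":0},{"claw":-1,"dx":1,"dy":0,"dz":0,"ax":0,"ay":0,"az":0},{"claw":-1,"dx":1,"dy":0,"dz":0,"ax":0,"ay":0,"az":0},{"claw":-1,"dx":1,"dy":0,"dz":0,"ax":0,"ay":0,"az":0}]' 
python3 -m crank '[{"claw":-1,"dx":1,"dy":0,"dz":0,"ax":0,"ay":0,"az":0},{"claw":-1,"dx":1,"dy":0,"dz":0,"ax":0,"ay":0,"az":0},{"claw":-1,"dx":0,"dy":0,"dz":0,"ax":0,"ay":0,"az":0}]' 
python3 plan.py
python3 - <<'E'
from h import *
from bench import r
c=r.camera("scene");I=c["color"];h=cv2.cvtColor(I,cv2.COLOR_RGB2HSV)
s=r.read_state();w=wristcam(r.camera("wrist"),s);np.savez("w5.npz",**w)
for n,c in (("scene",c),("wrist",w)):
    I=c["color"];h=cv2.cvtColor(I,cv2.COLOR_RGB2HSV)
    m=((h[:,:,0]>=19)&(h[:,:,0]<=32)&(h[:,:,1]>130)&(h[:,:,2]>60)).astype(np.uint8)
    k,l,st,ce=cv2.connectedComponentsWithStats(m)
    for i in range(1,k):
        if st[i,4]>60:
            ys,xs=np.where(l==i);P=bp(c,np.c_[xs,ys],0.035)[:,:2].astype(np.float32)
            print(n,st[i],ce[i].round(1),cv2.minAreaRect(P))
cv2.imwrite("pics/w5.png",cv2.hconcat([cv2.resize(scene,(400,300)) for scene in (r.camera("side")["color"],w["color"])])[:,:,::-1])
E
```

```text
time: 9.42
ee_pos: [0.5931, 0.3027, 0.2355]
eef_rot: [0.017, 1.0, -0.002, -0.003]
ft_force: [-0.4, -0.8, -0.1]
width: 0.072
grip_force: 0.0
time: 10.08
ee_pos: [0.4881, 0.3078, 0.3736]
eef_rot: [0.017, 1.0, -0.0, -0.0]
ft_force: [0.1, 0.4, 0.8]
width: 0.087
grip_force: 0.0
time: 10.33
ee_pos: [0.424, 0.3118, 0.3751]
eef_rot: [0.014, 1.0, -0.0, 0.001]
ft_force: [-0.8, 0.4, -0.3]
width: 0.0871
grip_force: 0.0
t 10.3 pos [0.424  0.3118 0.3751] yaw 178.4 z [ 0.002 -0.001 -1.   ] F [-0.8  0.4 -0.3] w 0.0871 g 0.0 j [ 0.06  0.16 -0.88  1.44  0.12  1.61  0.73]
scene [327   1  32  35 522] [343.8  19.6] ((-0.1504550725221634, 1.1727321147918701), (0.11740505695343018, 0.3155324459075928), 25.181198120117188)
scene [531   0  24   7  91] [545.1   1.9] ((0.5505495071411133, 1.7954779863357544), (0.10694698244333267, 0.06032577157020569), 33.64360427856445)
scene [389   4  13  22 194] [394.5  14.2] ((0.025762544944882393, 1.3169076442718506), (0.05125221237540245, 0.19426162540912628), 22.448030471801758)
scene [ 209   29   63   50 1456] [239.8  55. ] ((-0.3159897029399872, 0.7056057453155518), (
[... 876 characters left out ...]
-0.3053143322467804), (0.014533020555973053, 0.14704199135303497), 73.9468002319336)
wrist [ 302  196   50   54 1859] [326.4 223.1] ((0.47752174735069275, 0.32017776370048523), (0.0649598240852356, 0.05902189016342163), 16.093278884887695)
wrist [  80  331   38   70 1225] [ 94.2 366.1] ((0.6762688755989075, -0.004454154521226883), (0.04660557955503464, 0.1209152489900589), 73.69403839111328)
wrist [ 514  331   39   71 1239] [537.7 366. ] ((0.6945105195045471, 0.6071929335594177), (0.12157350033521652, 0.046871479600667953), 13.894556999206543)
wrist [ 283  416  357   28 7371] [473.2 432.4] ((0.7999667525291443, 0.5148663520812988), (0.5316537618637085, 0.04906435310840607), 88.3836898803711)
```

View pics/w5.png

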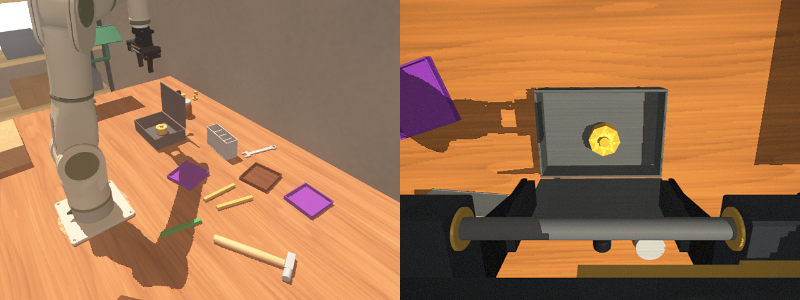

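The side view (left half) shows the lid standing open past vertical. The wrist view (right half) shows the octagon at about full-scale pixel (326,223). I'll fit its model silhouette for the exact pose and yaw.

Run:
```python
from h import *
from scipy.optimize import minimize
c=dict(np.load("w5.npz"));h=cv2.cvtColor(c["color"],cv2.COLOR_RGB2HSV)
m=((h[:,:,0]>=17)&(h[:,:,0]<=34)&(h[:,:,1]>90)&(h[:,:,2]>40)).astype(np.uint8)
k,l,st,ce=cv2.connectedComponentsWithStats(m);m=(l==l[225,318]).astype(np.uint8);print(m.sum(),l[225,318])
m=cv2.morphologyEx(m,cv2.MORPH_CLOSE,np.ones((9,9)));S=6
M=cv2.resize(m[180:270,280:380],None,fx=S,fy=S,interpolation=cv2.INTER_LINEAR)
def cost(p):
    a=np.radians(p[2]+22.5+45*np.arange(8));R=.029/np.cos(np.pi/8)
    o=np.c_[p[0]/1e3+R*np.cos(a),p[1]/1e3+R*np.sin(a)]
    X=np.vstack([np.c_[o,np.full(8,.039)],np.c_[o,np.full(8,.005)]])
    hull=cv2.convexHull((((proj(c,X)-[280,180]+.5)*S-.5)).astype(np.float32))
    T=np.zeros_like(M);cv2.fillPoly(T,[hull.round().astype(int)],1)
    return (T!=M).sum()/S**2
best=min((minimize(cost,[473,319,y],method="Nelder-Mead",options=dict(initial_simplex=[[473,319,y],[479,319,y],[473,325,y],[473,319,y+8]])) for y in range(0,45,9)),key=lambda q:q.fun)
print(best.x.round(2),best.fun)
print([(y,round(cost([best.x[0],best.x[1],y]),1)) for y in range(0,45,5)])
```

```text
2030 17
[479.61 321.47  16.26] 43.77777777777778
[(0, np.float64(149.9)), (5, np.float64(123.1)), (10, np.float64(83.8)), (15, np.float64(50.6)), (20, np.float64(64.8)), (25, np.float64(103.2)), (30, np.float64(136.9)), (35, np.float64(160.0)), (40, np.float64(162.2))]
```

```bash
python3 -m crank '[{"claw":-1,"dx":0,"dy":0,"dz":0,"ax":0,"ay":0,"az":-1},{"claw":-1,"dx":0,"dy":0,"dz":0,"ax":0,"ay":0,"az":-0.95},{"claw":-1,"dx":0,"dy":0,"dz":0,"ax":0,"ay":0,"az":0}]' | head -1
python3 plan.py .477 .321 .022 190
```

```text
time: 10.73
t 10.7 pos [0.4304 0.3094 0.3735] yaw -170.0 z [-0.001  0.    -1.   ] F [-0.  -0.3 -0.1] w 0.0874 g 0.0 j [ 0.08  0.17 -0.9   1.43  0.13  1.61  0.94]
now-axes shift/30mm [-1.61  0.11 11.71] | after turn [-1.6   0.11 11.72] | turn/6deg [ 0.   -0.01 -0.  ]
```

```bash
python3 -m crank '[{"claw":-1,"dx":-0.8,"dy":0.06,"dz":0.5,"ax":0,"ay":0,"az":0},{"claw":-1,"dx":-0.8,"dy":0.05,"dz":0.5,"ax":0,"ay":0,"az":0},{"claw":-1,"dx":0,"dy":0,"dz":1,"ax":0,"ay":0,"az":0},{"claw":-1,"dx":0,"dy":0,"dz":1,"ax":0,"ay":0,"az":0},{"claw":-1,"dx":0,"dy":0,"dz":1,"ax":0,"ay":0,"az":0},{"claw":-1,"dx":0,"dy":0,"dz":1,"ax":0,"ay":0,"az":0},{"claw":-1,"dx":0,"dy":0,"dz":1,"ax":0,"ay":0,"az":0},{"claw":-1,"dx":0,"dy":0,"dz":1,"ax":0,"ay":0,"az":0}]' | head -2
python3 -m crank '[{"claw":-1,"dx":0,"dy":0,"dz":1,"ax":0,"ay":0,"az":0},{"claw":-1,"dx":0,"dy":0,"dz":1,"ax":0,"ay":0,"az":0},{"claw":-1,"dx":0,"dy":0,"dz":0,"ax":0,"ay":0,"az":0},{"claw":-1,"dx":0,"dy":0,"dz":0,"ax":0,"ay":0,"az":0}]' | head -2
python3 plan.py .477 .321 .022 190
```

```text
time: 11.4
ee_pos: [0.4765, 0.3209, 0.1619]
time: 11.73
ee_pos: [0.4757, 0.3208, 0.1029]
t 11.7 pos [0.4757 0.3208 0.1029] yaw -170.4 z [-0.003 -0.001 -1.   ] F [ 0.4 -0.  -0.4] w 0.0869 g 0.0 j [-0.01  0.46 -0.82  1.71  0.36  1.13  0.8 ]
now-axes shift/30mm [-0.05  0.    2.7 ] | after turn [-0.04  0.    2.7 ] | turn/6deg [-0.01 -0.03 -0.06]
```

```bash
python3 -m crank '[{"claw":-1,"dx":-0.04,"dy":0,"dz":0.5,"ax":0,"ay":0,"az":0},{"claw":-1,"dx":0,"dy":0,"dz":0.5,"ax":0,"ay":0,"az":0},{"claw":-1,"dx":0,"dy":0,"dz":0.5,"ax":0,"ay":0,"az":0},{"claw":-1,"dx":0,"dy":0,"dz":0.5,"ax":0,"ay":0,"az":0},{"claw":-1,"dx":0,"dy":0,"dz":0.4,"ax":0,"ay":0,"az":0},{"claw":-1,"dx":0,"dy":0,"dz":0.3,"ax":0,"ay":0,"az":0},{"claw":-1,"dx":0,"dy":0,"dz":0,"ax":0,"ay":0,"az":0}]' 
python3 plan.py
python3 -m crank '[{"claw":1,"dx":0,"dy":0,"dz":0,"ax":0,"ay":0,"az":0},{"claw":1,"dx":0,"dy":0,"dz":0,"ax":0,"ay":0,"az":0},{"claw":1,"dx":0,"dy":0,"dz":0,"ax":0,"ay":0,"az":0},{"claw":1,"dx":0,"dy":0,"dz":0,"ax":0,"ay":0,"az":0},{"claw":1,"dx":0,"dy":0,"dz":0,"ax":0,"ay":0,"az":0},{"claw":1,"dx":0,"dy":0,"dz":0,"ax":0,"ay":0,"az":0},{"claw":1,"dx":0,"dy":0,"dz":0,"ax":0,"ay":0,"az":0},{"claw":1,"dx":0,"dy":0,"dz":0,"ax":0,"ay":0,"az":0}]' 40
```

```text
time: 12.32
ee_pos: [0.4764, 0.3209, 0.021]
eef_rot: [-0.085, 0.996, -0.001, -0.001]
ft_force: [0.9, -0.1, 0.4]
width: 0.0872
grip_force: 0.0
t 12.3 pos [0.4764 0.3209 0.021 ] yaw -170.2 z [-0.002 -0.001 -1.   ] F [ 0.9 -0.1  0.4] w 0.0872 g 0.0 j [-0.06  0.56 -0.76  1.77  0.45  1.    0.74]
time: 12.98
ee_pos: [0.4775, 0.3215, 0.0233]
eef_rot: [-0.085, 0.996, -0.0, 0.0]
ft_force: [-0.3, -0.9, 5.3]
width: 0.0584
grip_force: 39.6
```

Width is 58.4 mm, so the foot is held flat to flat. Lifting.

```bash
python3 -m crank '[{"claw":1,"dx":0,"dy":0,"dz":-0.4,"ax":0,"ay":0,"az":0},{"claw":1,"dx":0.1,"dy":0,"dz":-0.8,"ax":0,"ay":0,"az":0},{"claw":1,"dx":0.1,"dy":0,"dz":-1,"ax":0,"ay":0,"az":0},{"claw":1,"dx":0.1,"dy":0,"dz":-1,"ax":0,"ay":0,"az":0},{"claw":1,"dx":0,"dy":0,"dz":-1,"ax":0,"ay":0,"az":0},{"claw":1,"dx":0,"dy":0,"dz":-1,"ax":0,"ay":0,"az":0},{"claw":1,"dx":0,"dy":0,"dz":-1,"ax":0,"ay":0,"az":0},{"claw":1,"dx":0,"dy":0,"dz":-1,"ax":0,"ay":0,"az":0}]' 
python3 -m crank '[{"claw":1,"dx":0,"dy":-1,"dz":0,"ax":0,"ay":0,"az":0},{"claw":1,"dx":0,"dy":-1,"dz":0,"ax":0,"ay":0,"az":0},{"claw":1,"dx":0,"dy":-1,"dz":0,"ax":0,"ay":0,"az":0},{"claw":1,"dx":0,"dy":-1,"dz":0,"ax":0,"ay":0,"az":0},{"claw":1,"dx":0,"dy":-1,"dz":0,"ax":0,"ay":0,"az":0},{"claw":1,"dx":0,"dy":-1,"dz":0,"ax":0,"ay":0,"az":0},{"claw":1,"dx":0,"dy":-1,"dz":0,"ax":0,"ay":0,"az":0},{"claw":1,"dx":0,"dy":-1,"dz":0,"ax":0,"ay":0,"az":0}]' 
python3 plan.py .632 -.257 .24
```

```text
time: 13.65
ee_pos: [0.4675, 0.3199, 0.2406]
eef_rot: [-0.086, 0.996, -0.0, -0.0]
ft_force: [-0.0, -0.0, -4.0]
width: 0.0585
grip_force: 39.5
time: 14.32
ee_pos: [0.5086, 0.0823, 0.2391]
eef_rot: [-0.086, 0.996, -0.0, -0.0]
ft_force: [1.5, -0.1, -4.1]
width: 0.0581
grip_force: 39.5
t 14.3 pos [0.5086 0.0823 0.2391] yaw -170.2 z [-0. -0. -1.] F [ 1.5 -0.1 -4.1] w 0.0581 g 39.5 j [ 0.46  0.15 -0.77  1.71  0.11  1.33  1.41]
now-axes shift/30mm [ -2.12 -11.85  -0.03] | after turn [ -2.12 -11.85  -0.03] | turn/6deg [-0. -0.  0.]
```

```bash
python3 - <<'E'
from h import *
c=dict(np.load("scene0.npz"))
P=bp(c,(np.array([(322,386),(520,446),(245,568)])+.5)/4-.5+[220,225],.018);print(P.round(4),(P[1]+P[2])/2)
E
python3 -m crank '[{"claw":1,"dx":-0.2,"dy":-1,"dz":0,"ax":0,"ay":0,"az":0},{"claw":1,"dx":-0.2,"dy":-1,"dz":0,"ax":0,"ay":0,"az":0},{"claw":1,"dx":-0.2,"dy":-1,"dz":0,"ax":0,"ay":0,"az":0},{"claw":1,"dx":-0.2,"dy":-1,"dz":0,"ax":0,"ay":0,"az":0},{"claw":1,"dx":-0.2,"dy":-1,"dz":0,"ax":0,"ay":0,"az":0},{"claw":1,"dx":-0.2,"dy":-1,"dz":0,"ax":0,"ay":0,"az":0},{"claw":1,"dx":-0.2,"dy":-1,"dz":0,"ax":0,"ay":0,"az":0},{"claw":1,"dx":-0.2,"dy":-1,"dz":0,"ax":0,"ay":0,"az":0}]'  | head -2
python3 -m crank '[{"claw":1,"dx":-0.1,"dy":-1,"dz":0,"ax":0,"ay":0,"az":0},{"claw":1,"dx":-0.2,"dy":-1,"dz":0,"ax":0,"ay":0,"az":0},{"claw":1,"dx":-0.2,"dy":-1,"dz":0,"ax":0,"ay":0,"az":-0.5},{"claw":1,"dx":0,"dy":-0.8,"dz":0,"ax":0,"ay":0,"az":0},{"claw":1,"dx":0,"dy":0,"dz":0,"ax":0,"ay":0,"az":0},{"claw":1,"dx":0,"dy":0,"dz":0,"ax":0,"ay":0,"az":0}]' 
python3 plan.py .632 -.257 .0235
python3 - <<'E'
from h import *
from bench import r
s=r.read_state();c=wristcam(r.camera("wrist"),s);cv2.imwrite("pics/w6.png",c["color"][:,:,::-1]);np.savez("w6.npz",**c)
E
```

```text
[[ 0.5565 -0.2076  0.018 ]
 [ 0.6794 -0.1784  0.018 ]
 [ 0.5875 -0.3322  0.018 ]] [ 0.63344652 -0.25533496  0.018     ]
time: 14.98
ee_pos: [0.5971, -0.1459, 0.239]
time: 15.48
ee_pos: [0.632, -0.2557, 0.2381]
eef_rot: [-0.11, 0.994, 0.001, -0.001]
ft_force: [-0.3, -0.4, -3.9]
width: 0.0584
grip_force: 39.5
t 15.5 pos [ 0.632  -0.2557  0.2381] yaw -167.3 z [-0.002  0.001 -1.   ] F [-0.3 -0.4 -3.9] w 0.0584 g 39.5 j [ 0.69  0.52 -0.56  1.26  0.27  1.44  1.95]
now-axes shift/30mm [ 0.   -0.05  7.15] | after turn [ 0.01 -0.04  7.15] | turn/6deg [ 0.01 -0.01 -0.  ]
```

View pics/w6.png

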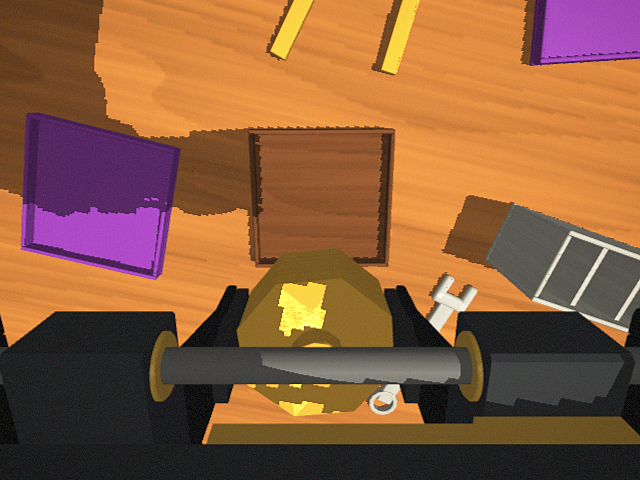

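The foot is held over the tray, whose rim corners are at (249,129), (394,129), (388,265) and (255,266). That matches the centre estimate, so I'll lower gently.

```bash
python3 -m crank '[{"claw":1,"dx":0,"dy":0,"dz":1,"ax":0,"ay":0,"az":0},{"claw":1,"dx":0,"dy":0,"dz":1,"ax":0,"ay":0,"az":0},{"claw":1,"dx":0,"dy":0,"dz":1,"ax":0,"ay":0,"az":0},{"claw":1,"dx":0,"dy":0,"dz":1,"ax":0,"ay":0,"az":0},{"claw":1,"dx":0,"dy":0,"dz":1,"ax":0,"ay":0,"az":0},{"claw":1,"dx":0,"dy":0,"dz":0.6,"ax":0,"ay":0,"az":0},{"claw":1,"dx":0,"dy":0,"dz":0.4,"ax":0,"ay":0,"az":0},{"claw":1,"dx":0,"dy":0,"dz":0.2,"ax":0,"ay":0,"az":0}]'  | head -2
python3 -m crank '[{"claw":1,"dx":0,"dy":0,"dz":0.2,"ax":0,"ay":0,"az":0},{"claw":1,"dx":0,"dy":0,"dz":0.2,"ax":0,"ay":0,"az":0},{"claw":1,"dx":0,"dy":0,"dz":0.15,"ax":0,"ay":0,"az":0},{"claw":1,"dx":0,"dy":0,"dz":0.1,"ax":0,"ay":0,"az":0},{"claw":1,"dx":0,"dy":0,"dz":0.1,"ax":0,"ay":0,"az":0},{"claw":1,"dx":0,"dy":0,"dz":0.05,"ax":0,"ay":0,"az":0},{"claw":1,"dx":0,"dy":0,"dz":0.05,"ax":0,"ay":0,"az":0},{"claw":1,"dx":0,"dy":0,"dz":0,"ax":0,"ay":0,"az":0}]'
python3 plan.py .632 -.257 .0223
```

```text
time: 16.2
ee_pos: [0.632, -0.2528, 0.0516]
time: 16.87
ee_pos: [0.6327, -0.2543, 0.0274]
eef_rot: [-0.111, 0.994, -0.0, 0.0]
ft_force: [0.8, -0.6, -4.2]
width: 0.0588
grip_force: 39.5
t 16.9 pos [ 0.6327 -0.2543  0.0274] yaw -167.2 z [ 0. -0. -1.] F [ 0.8 -0.6 -4.2] w 0.0588 g 39.5 j [ 0.67  0.68 -0.51  1.47  0.36  1.08  1.88]
now-axes shift/30mm [ 0.04 -0.08  0.17] | after turn [ 0.04 -0.08  0.17] | turn/6deg [-0. -0.  0.]
```

```bash
python3 -m crank '[{"claw":1,"dx":0,"dy":0,"dz":0.08,"ax":0,"ay":0,"az":0},{"claw":1,"dx":0,"dy":0,"dz":0.05,"ax":0,"ay":0,"az":0},{"claw":1,"dx":0,"dy":0,"dz":0.03,"ax":0,"ay":0,"az":0},{"claw":1,"dx":0,"dy":0,"dz":0,"ax":0,"ay":0,"az":0}]'
python3 -m crank '[{"claw":1,"dx":0,"dy":0,"dz":0.03,"ax":0,"ay":0,"az":0},{"claw":1,"dx":0,"dy":0,"dz":0,"ax":0,"ay":0,"az":0}]'
```

```text
time: 17.2
ee_pos: [0.6326, -0.2543, 0.0226]
eef_rot: [-0.111, 0.994, -0.0, -0.0]
ft_force: [0.3, -0.1, -4.2]
width: 0.0584
grip_force: 39.5
time: 17.37
ee_pos: [0.6328, -0.2543, 0.0224]
eef_rot: [-0.111, 0.994, -0.0, 0.0]
ft_force: [-3.2, 0.8, 2.8]
width: 0.0583
grip_force: 39.6
```

The foot is down: the vertical force changed sign. I'll open partway and rise.

```bash
python3 -m crank '[{"claw":-0.6,"dx":0,"dy":0,"dz":0,"ax":0,"ay":0,"az":0},{"claw":-0.6,"dx":0,"dy":0,"dz":0,"ax":0,"ay":0,"az":0},{"claw":-0.6,"dx":0,"dy":0,"dz":0,"ax":0,"ay":0,"az":0},{"claw":-0.6,"dx":0,"dy":0,"dz":0,"ax":0,"ay":0,"az":0},{"claw":-0.6,"dx":0,"dy":0,"dz":-0.3,"ax":0,"ay":0,"az":0},{"claw":-0.6,"dx":0,"dy":0,"dz":-1,"ax":0,"ay":0,"az":0},{"claw":-0.6,"dx":0,"dy":0,"dz":-1,"ax":0,"ay":0,"az":0},{"claw":-0.6,"dx":0,"dy":0,"dz":-1,"ax":0,"ay":0,"az":0}]'
python3 -m crank '[{"claw":-1,"dx":0,"dy":0,"dz":-1,"ax":0,"ay":0,"az":0},{"claw":-1,"dx":0,"dy":0,"dz":-1,"ax":0,"ay":0,"az":0},{"claw":-1,"dx":0,"dy":0,"dz":-1,"ax":0,"ay":0,"az":0},{"claw":-1,"dx":0,"dy":0,"dz":-1,"ax":0,"ay":0,"az":0},{"claw":-1,"dx":0,"dy":0,"dz":0,"ax":0,"ay":0,"az":0},{"claw":-1,"dx":0,"dy":0,"dz":0,"ax":0,"ay":0,"az":0}]'
python3 plan.py
python3 - <<'E'
from h import *
from bench import r
s=r.read_state();w=wristcam(r.camera("wrist"),s);c=r.camera("scene");np.savez("w7.npz",**w)
for n,c in (("scene",c),("wrist",w)):
    I=c["color"];h=cv2.cvtColor(I,cv2.COLOR_RGB2HSV)
    m=((h[:,:,0]>=19)&(h[:,:,0]<=32)&(h[:,:,1]>130)&(h[:,:,2]>60)).astype(np.uint8)
    k,l,st,ce=cv2.connectedComponentsWithStats(m)
    for i in range(1,k):
        if st[i,4]>100 and st[i,1]>150-150*(n=="wrist"):
            ys,xs=np.where(l==i);P=bp(c,np.c_[xs,ys],0.010)[:,:2].astype(np.float32)
            print(n,st[i],ce[i].round(1),np.round(np.hstack(cv2.minAreaRect(P)),4))
E
```

```text
time: 18.03
ee_pos: [0.6326, -0.2541, 0.1225]
eef_rot: [-0.112, 0.994, 0.0, 0.0]
ft_force: [0.6, -0.6, 0.5]
width: 0.0698
grip_force: 0.0
time: 18.53
ee_pos: [0.6336, -0.2543, 0.2436]
eef_rot: [-0.111, 0.994, -0.001, 0.002]
ft_force: [-0.4, -0.1, -0.0]
width: 0.0866
grip_force: 0.0
t 18.5 pos [ 0.6336 -0.2543  0.2436] yaw -167.2 z [ 0.004 -0.002 -1.   ] F [-0.4 -0.1 -0. ] w 0.0866 g 0.0 j [ 0.69  0.51 -0.56  1.25  0.27  1.45  1.95]
scene [234 287  49  32 292] [258.2 302.8] [ 4.31700e-01 -2.15400e-01  1.49000e-02  1.51200e-01  8.68443e+01]
scene [222 307  41  42 333] [241.9 327.7] [ 4.42200e-01 -2.94600e-01  1.52000e-02  1.51300e-01  7.40857e+01]
scene [304 336  28  24 391] [317.5 347.6] [ 0.6294 -0.2416  0.0602  0.0591 16.741 ]
wrist [ 283  172   68   70 3549] [317.  207.2] [ 0.639  -0.2528  0.0675  0.0629 18.4004]
wrist [  81  331   38   70 1221] [ 95.3 365.9] [ 8.67200e-01 -4.46900e-01  3.65000e-02  9.49000e-02  8.82729e+01]
wrist [ 513  331   39   70 1214] [536.6 365.9] [7.60400e-01 1.84000e-02 9.45000e-02 3.67000e-02 2.84273e+01]
wrist [ 282  417  358   27 7274] [471.5 432.4] [ 0.8596 -0.03    0.0371  0.4178 12.9848]
```

The foot sits upright in the tray at (0.63,-0.25) with the robot clear of it. Next is stem A at (0.432,-0.2155), axis -3°, gripped 50 mm towards its far end.

```bash
python3 -m crank '[{"claw":-1,"dx":1,"dy":0,"dz":0,"ax":0,"ay":0,"az":0.9},{"claw":-1,"dx":1,"dy":0,"dz":0,"ax":0,"ay":0,"az":0.9},{"claw":-1,"dx":1,"dy":0,"dz":0,"ax":0,"ay":0,"az":0.85},{"claw":-1,"dx":1,"dy":0,"dz":0,"ax":0,"ay":0,"az":0},{"claw":-1,"dx":0.8,"dy":0,"dz":0,"ax":0,"ay":0,"az":0},{"claw":-1,"dx":0,"dy":0,"dz":0,"ax":0,"ay":0,"az":0},{"claw":-1,"dx":0,"dy":0,"dz":0,"ax":0,"ay":0,"az":0}]' | head -2
python3 plan.py .482 -.218 .013 176.9
```

```text
time: 19.22
ee_pos: [0.4884, -0.2634, 0.2401]
t 19.2 pos [ 0.4884 -0.2634  0.2401] yaw 176.8 z [-0.001 -0.    -1.   ] F [ 0.9  0.4 -0.3] w 0.0873 g 0.0 j [ 0.87  0.22 -0.53  1.62  0.11  1.34  1.84]
now-axes shift/30mm [0.29 1.5  7.57] | after turn [0.3  1.5  7.57] | turn/6deg [-0.   -0.01 -0.02]
```

```bash
python3 -m crank '[{"claw":-1,"dx":0.15,"dy":0.75,"dz":0.5,"ax":0,"ay":0,"az":0},{"claw":-1,"dx":0.15,"dy":0.75,"dz":0.5,"ax":0,"ay":0,"az":0},{"claw":-1,"dx":0,"dy":0,"dz":1,"ax":0,"ay":0,"az":0},{"claw":-1,"dx":0,"dy":0,"dz":1,"ax":0,"ay":0,"az":0},{"claw":-1,"dx":0,"dy":0,"dz":1,"ax":0,"ay":0,"az":0},{"claw":-1,"dx":0,"dy":0,"dz":1,"ax":0,"ay":0,"az":0},{"claw":-1,"dx":0,"dy":0,"dz":1,"ax":0,"ay":0,"az":0},{"claw":-1,"dx":0,"dy":0,"dz":0.5,"ax":0,"ay":0,"az":0}]' | head -2
python3 -m crank '[{"claw":-1,"dx":0,"dy":0,"dz":0.4,"ax":0,"ay":0,"az":0},{"claw":-1,"dx":0,"dy":0,"dz":0.3,"ax":0,"ay":0,"az":0},{"claw":-1,"dx":0,"dy":0,"dz":0.2,"ax":0,"ay":0,"az":0},{"claw":-1,"dx":0,"dy":0,"dz":0.1,"ax":0,"ay":0,"az":0},{"claw":-1,"dx":0,"dy":0,"dz":0,"ax":0,"ay":0,"az":0}]' | head -2
python3 plan.py .482 -.218 .013 176.9
```

```text
time: 19.88
ee_pos: [0.4821, -0.2159, 0.0414]
time: 20.3
ee_pos: [0.4835, -0.2175, 0.0158]
t 20.3 pos [ 0.4835 -0.2175  0.0158] yaw 176.9 z [ 0. -0. -1.] F [ 0.4 -0.2 -0.6] w 0.0866 g 0.0 j [ 0.78  0.41 -0.52  1.9   0.26  0.89  1.66]
now-axes shift/30mm [ 0.05 -0.02  0.09] | after turn [ 0.05 -0.02  0.09] | turn/6deg [-0.  0. -0.]
```

```bash
python3 -m crank '[{"claw":1,"dx":0,"dy":0,"dz":0.1,"ax":0,"ay":0,"az":0},{"claw":1,"dx":0,"dy":0,"dz":0,"ax":0,"ay":0,"az":0},{"claw":1,"dx":0,"dy":0,"dz":0,"ax":0,"ay":0,"az":0},{"claw":1,"dx":0,"dy":0,"dz":0,"ax":0,"ay":0,"az":0},{"claw":1,"dx":0,"dy":0,"dz":0,"ax":0,"ay":0,"az":0},{"claw":1,"dx":0,"dy":0,"dz":0,"ax":0,"ay":0,"az":0},{"claw":1,"dx":0,"dy":0,"dz":0,"ax":0,"ay":0,"az":0},{"claw":1,"dx":0,"dy":0,"dz":0,"ax":0,"ay":0,"az":0}]' 60 | head -2
python3 -m crank '[{"claw":1,"dx":0,"dy":0,"dz":0,"ax":0,"ay":0,"az":0},{"claw":1,"dx":0,"dy":0,"dz":0,"ax":0,"ay":0,"az":0},{"claw":1,"dx":0,"dy":0,"dz":0,"ax":0,"ay":0,"az":0},{"claw":1,"dx":0,"dy":0,"dz":0,"ax":0,"ay":0,"az":0},{"claw":1,"dx":0,"dy":0,"dz":0,"ax":0,"ay":0,"az":0},{"claw":1,"dx":0,"dy":0,"dz":0,"ax":0,"ay":0,"az":0},{"claw":1,"dx":0,"dy":0,"dz":0,"ax":0,"ay":0,"az":0}]'
python3 -m crank '[{"claw":1,"dx":0,"dy":0,"dz":-0.5,"ax":0,"ay":0,"az":0},{"claw":1,"dx":0,"dy":0,"dz":-1,"ax":0,"ay":0,"az":0},{"claw":1,"dx":0,"dy":0,"dz":-1,"ax":0,"ay":0,"az":0},{"claw":1,"dx":0,"dy":0,"dz":-1,"ax":0,"ay":0,"az":0},{"claw":1,"dx":0,"dy":0,"dz":-1,"ax":0,"ay":0,"az":0},{"claw":1,"dx":0,"dy":0,"dz":-1,"ax":0,"ay":0,"az":0},{"claw":1,"dx":0,"dy":0,"dz":-1,"ax":0,"ay":0,"az":0},{"claw":1,"dx":0,"dy":0,"dz":-1,"ax":0,"ay":0,"az":0}]'
python3 plan.py .58 .07 .25 173
```

```text
time: 20.97
ee_pos: [0.4832, -0.2175, 0.0128]
time: 21.55
ee_pos: [0.4832, -0.2175, 0.0128]
eef_rot: [0.027, 1.0, -0.0, 0.0]
ft_force: [0.1, 0.2, -0.1]
width: 0.0131
grip_force: 60.0
time: 22.22
ee_pos: [0.4829, -0.2173, 0.2392]
eef_rot: [0.027, 1.0, -0.0, -0.0]
ft_force: [1.3, -0.4, -1.2]
width: 0.0133
grip_force: 60.0
t 22.2 pos [ 0.4829 -0.2173  0.2392] yaw 176.9 z [-0. -0. -1.] F [ 1.3 -0.4 -1.2] w 0.0133 g 60.0 j [ 0.85  0.16 -0.57  1.68  0.09  1.33  1.78]
now-axes shift/30mm [-2.72  9.74 -0.36] | after turn [-2.05  9.9  -0.36] | turn/6deg [-0.   -0.    0.65]
```

```bash
python3 -m crank '[{"claw":1,"dx":-0.3,"dy":1,"dz":-0.2,"ax":0,"ay":0,"az":0.65},{"claw":1,"dx":-0.3,"dy":1,"dz":-0.2,"ax":0,"ay":0,"az":0},{"claw":1,"dx":-0.3,"dy":1,"dz":-0.2,"ax":0,"ay":0,"az":0},{"claw":1,"dx":-0.2,"dy":1,"dz":-0.2,"ax":0,"ay":0,"az":0},{"claw":1,"dx":-0.2,"dy":1,"dz":0,"ax":0,"ay":0,"az":0},{"claw":1,"dx":-0.2,"dy":1,"dz":0,"ax":0,"ay":0,"az":0},{"claw":1,"dx":-0.2,"dy":1,"dz":0,"ax":0,"ay":0,"az":0},{"claw":1,"dx":-0.2,"dy":1,"dz":0,"ax":0,"ay":0,"az":0}]' | head -2
python3 -m crank '[{"claw":1,"dx":-0.1,"dy":1,"dz":0,"ax":0,"ay":-1,"az":0},{"claw":1,"dx":0,"dy":0.9,"dz":0,"ax":0,"ay":-1,"az":0},{"claw":1,"dx":0,"dy":0,"dz":0,"ax":0,"ay":-1,"az":0},{"claw":1,"dx":0,"dy":0,"dz":0,"ax":0,"ay":-1,"az":0},{"claw":1,"dx":0,"dy":0,"dz":0,"ax":0,"ay":-1,"az":0},{"claw":1,"dx":0,"dy":0,"dz":0,"ax":0,"ay":-1,"az":0},{"claw":1,"dx":0,"dy":0,"dz":0,"ax":0,"ay":-1,"az":0},{"claw":1,"dx":0,"dy":0,"dz":0,"ax":0,"ay":-1,"az":0}]' | head -2
python3 plan.py
python3 -m crank '[{"claw":1,"dx":0,"dy":0,"dz":0,"ax":0,"ay":-1,"az":0},{"claw":1,"dx":0,"dy":0,"dz":0,"ax":0,"ay":-1,"az":0},{"claw":1,"dx":0,"dy":0,"dz":0,"ax":0,"ay":-1,"az":0},{"claw":1,"dx":0,"dy":0,"dz":0,"ax":0,"ay":-1,"az":0},{"claw":1,"dx":0,"dy":0,"dz":0,"ax":0,"ay":-1,"az":0}]' | head -2
python3 plan.py
```

```text
time: 22.88
ee_pos: [0.5672, 0.0159, 0.2617]
time: 23.55
ee_pos: [0.5765, 0.0713, 0.262]
t 23.6 pos [0.5765 0.0713 0.262 ] yaw 173.1 z [ 0.741 -0.09  -0.665] F [ 0.9 -0.3 -0.5] w 0.0134 g 60.0 j [ 0.59 -0.3  -0.87  2.21  0.33  0.38  0.83]
time: 23.97
ee_pos: [0.5675, 0.0545, 0.2499]
t 24.0 pos [0.5675 0.0545 0.2499] yaw 173.1 z [ 0.846 -0.155 -0.511] F [-0.  -0.7 -1.2] w 0.0136 g 60.0 j [ 0.79 -0.43 -1.09  2.36  1.08  0.18 -0.03]
```

```bash
sed -i 's|    g=Ro.from_euler|    tl=float(sys.argv[5]) if len(sys.argv)>5 else 0\n    g=Ro.from_euler|; s|@np.diag(\[1,-1,-1.\])|@np.diag([1,-1,-1.])@Ro.from_euler("y",-tl,degrees=True).as_matrix()|' plan.py; python3 plan.py .65 .072 .26 173.4 60; python3 plan.py .65 .072 .26 173.4 75
```

```text
t 24.0 pos [0.5675 0.0545 0.2499] yaw 173.1 z [ 0.846 -0.155 -0.511] F [-0.  -0.7 -1.2] w 0.0136 g 60.0 j [ 0.79 -0.43 -1.09  2.36  1.08  0.18 -0.03]
now-axes shift/30mm [-1.65  1.02  2.06] | after turn [-1.62  0.9   2.14] | turn/6deg [-0.54 -0.13 -0.02]
t 24.0 pos [0.5675 0.0545 0.2499] yaw 173.1 z [ 0.846 -0.155 -0.511] F [-0.  -0.7 -1.2] w 0.0136 g 60.0 j [ 0.79 -0.43 -1.09  2.36  1.08  0.18 -0.03]
now-axes shift/30mm [-1.65  1.02  2.06] | after turn [-1.01  0.9   2.49] | turn/6deg [-0.54 -2.63  0.05]
```

```bash
python3 -m crank '[{"claw":1,"dx":-0.4,"dy":0.25,"dz":0.5,"ax":-0.27,"ay":0,"az":0},{"claw":1,"dx":-0.4,"dy":0.25,"dz":0.5,"ax":-0.27,"ay":0,"az":0},{"claw":1,"dx":-0.4,"dy":0.25,"dz":0.5,"ax":0,"ay":0,"az":0},{"claw":1,"dx":-0.4,"dy":0.25,"dz":0.5,"ax":0,"ay":0,"az":0},{"claw":1,"dx":0,"dy":0,"dz":0,"ax":0,"ay":0,"az":0},{"claw":1,"dx":0,"dy":0,"dz":0,"ax":0,"ay":0,"az":0}]' | head -2
python3 plan.py
python3 -m crank '[{"claw":1,"dx":0,"dy":0,"dz":0,"ax":0,"ay":-1,"az":0},{"claw":1,"dx":0,"dy":0,"dz":0,"ax":0,"ay":-1,"az":0},{"claw":1,"dx":0,"dy":0,"dz":0,"ax":0,"ay":0,"az":0}]' | head -2
python3 plan.py .65 .072 .26 173.4 75
```

```text
time: 24.47
ee_pos: [0.6477, 0.0733, 0.26]
t 24.5 pos [0.6477 0.0733 0.26  ] yaw 172.7 z [ 0.853 -0.098 -0.513] F [-0.2  0.1 -0.8] w 0.0136 g 60.0 j [ 1.24 -0.3  -1.46  2.19  1.33  0.12 -0.19]
time: 24.72
ee_pos: [0.6382, 0.0634, 0.2459]
t 24.7 pos [0.6382 0.0634 0.2459] yaw 174.2 z [ 0.863 -0.131 -0.487] F [ 0.2 -0.2 -2.1] w 0.0134 g 60.0 j [ 1.15 -0.16 -1.46  2.24  1.71  0.31 -0.5 ]
now-axes shift/30mm [-0.59  0.33  0.07] | after turn [-0.55  0.33  0.22] | turn/6deg [-0.29 -2.36  0.1 ]
```

The arm runs out of joint range pointing straight ahead. I'll shift towards cell -63 and swing the tool's heading to about -50°, which puts the wrist further out.

```bash
python3 -m crank '[{"claw":1,"dx":0,"dy":-0.8,"dz":0,"ax":0,"ay":0.3,"az":0},{"claw":1,"dx":0,"dy":-0.8,"dz":0,"ax":0,"ay":0.3,"az":0},{"claw":1,"dx":0,"dy":-0.8,"dz":0,"ax":0.87,"ay":0,"az":0.49},{"claw":1,"dx":0,"dy":-0.8,"dz":0,"ax":0.87,"ay":0,"az":0.49},{"claw":1,"dx":0,"dy":-0.8,"dz":0,"ax":0.87,"ay":0,"az":0.49},{"claw":1,"dx":0,"dy":0,"dz":0,"ax":0.87,"ay":0,"az":0.49},{"claw":1,"dx":0,"dy":0,"dz":0,"ax":0.87,"ay":0,"az":0.49},{"claw":1,"dx":0,"dy":0,"dz":0,"ax":0.87,"ay":0,"az":0.49}]' | head -2
python3 plan.py .629 -.053 .25 128 60
python3 -m crank '[{"claw":1,"dx":0,"dy":0,"dz":0,"ax":0.87,"ay":0,"az":0.49},{"claw":1,"dx":0,"dy":0,"dz":0,"ax":0.87,"ay":0,"az":0.49},{"claw":1,"dx":0,"dy":0,"dz":0,"ax":0,"ay":0,"az":0}]' | head -2
python3 plan.py .629 -.053 .25 128 75
```

```text
time: 25.38
ee_pos: [0.6151, -0.0468, 0.25]
t 25.4 pos [ 0.6151 -0.0468  0.25  ] yaw 147.5 z [ 0.67  -0.523 -0.527] F [ 0.1 -1.1  0.4] w 0.0135 g 60.0 j [ 0.92  0.21 -1.41  2.12  1.45  1.06 -0.33]
now-axes shift/30mm [-0.27  0.11  0.42] | after turn [-0.22  0.24  0.39] | turn/6deg [ 2.02 -0.25  1.68]
time: 25.63
ee_pos: [0.6166, -0.0404, 0.2486]
t 25.6 pos [ 0.6166 -0.0404  0.2486] yaw 137.8 z [ 0.567 -0.634 -0.526] F [ 1.1  0.7 -1.5] w 0.0129 g 60.0 j [ 0.65  0.37 -1.27  2.01  1.46  1.37 -0.43]
now-axes shift/30mm [-0.35  0.01  0.47] | after turn [-0.2   0.07  0.55] | turn/6deg [ 0.66 -2.77  0.77]
```

```bash
python3 -m crank '[{"claw":1,"dx":0,"dy":0,"dz":0.2,"ax":0.3,"ay":-1,"az":0.2},{"claw":1,"dx":0,"dy":0,"dz":0.2,"ax":0.3,"ay":-1,"az":0.2},{"claw":1,"dx":0,"dy":0,"dz":0,"ax":0,"ay":-1,"az":0},{"claw":1,"dx":0,"dy":0,"dz":0,"ax":0,"ay":-1,"az":0},{"claw":1,"dx":0,"dy":0,"dz":0,"ax":0,"ay":-1,"az":0},{"claw":1,"dx":0,"dy":0,"dz":0,"ax":0,"ay":0,"az":0}]' | head -2
python3 plan.py .629 -.053 .25 133 85
python3 - <<'E'
from h import *
from bench import r
a=r.camera("scene")["color"][150:400,220:520];b=r.camera("side")["color"]
cv2.imwrite("pics/s8.png",cv2.hconcat([cv2.resize(a,(480,400)),cv2.resize(b[100:420,160:416],(320,400))])[:,:,::-1])
E
```

```text
time: 26.13
ee_pos: [0.6227, -0.0563, 0.2418]
t 26.1 pos [ 0.6227 -0.0563  0.2418] yaw -168.1 z [ 0.627 -0.778 -0.022] F [-0.3 -0.6 -2. ] w 0.0135 g 60.0 j [ 0.22  0.65 -0.89  2.09  1.95  1.87 -0.83]
now-axes shift/30mm [-0.28  0.22  0.04] | after turn [-0.28  0.23  0.04] | turn/6deg [-0.7   0.61  0.38]
```

View pics/s8.png

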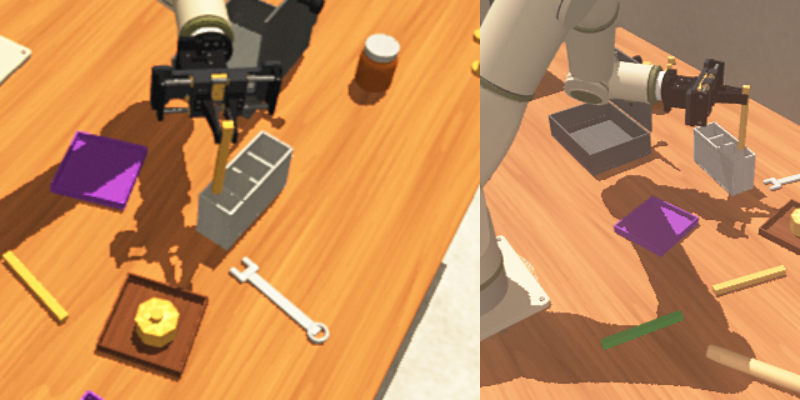

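The stem hangs almost upright over the caddy's near-end cell. The foot is in the tray at (157,320) in the crop and the lid is still open. I'll compute the stem's bottom position.

```bash
cat > stem.py <<'E'
import sys
from h import *
from bench import r
s=r.read_state();m=Ro.from_quat(s["eef_rot"]).as_matrix();L=float(sys.argv[3])
b=s["ee_pos"]+m@[L,0,.006];tp=s["ee_pos"]+m@[L-.15,0,.006]
print("bottom",b.round(4),"top",tp.round(4),"toolx",m[:,0].round(3),"z",m[:,2].round(3),"F",s["ft_force"].round(1),"j",s["joint_positions"].round(2))
d=np.array([float(sys.argv[1]),float(sys.argv[2])])-b[:2]
print("horiz shift/30mm tool:",(m.T@np.r_[d,0]/.03).round(2)," down 30mm in tool:",(m.T@[0,0,-1]).round(3))
w=m.T@np.cross(m[:,0],[0,0,-1]);print("turn to upright /6deg",(np.degrees(w)/6).round(2))
E
python3 stem.py .6288 -.0526 .125
```

```text
bottom [ 0.6219 -0.0611  0.1198] top [ 0.6286 -0.0606  0.2697] toolx [-0.045 -0.003 -0.999] z [ 0.626 -0.779 -0.025] F [-0.9  0.1 -0.2] j [ 0.23  0.64 -0.9   2.09  1.95  1.87 -0.83]
horiz shift/30mm tool: [-0.01  0.36 -0.08]  down 30mm in tool: [0.999 0.037 0.025]
turn to upright /6deg [ 0.   -0.24  0.35]
```

```bash
python3 -m crank '[{"claw":1,"dx":0,"dy":0.18,"dz":-0.04,"ax":0,"ay":0,"az":0.35},{"claw":1,"dx":0,"dy":0.18,"dz":-0.04,"ax":0,"ay":0,"az":0},{"claw":1,"dx":0,"dy":0,"dz":0,"ax":0,"ay":0,"az":0},{"claw":1,"dx":0,"dy":0,"dz":0,"ax":0,"ay":0,"az":0}]' | head -2
python3 stem.py .6288 -.0526 .125
python3 -m crank '[{"claw":1,"dx":0.5,"dy":0,"dz":0,"ax":0,"ay":0,"az":0},{"claw":1,"dx":0.5,"dy":0,"dz":0,"ax":0,"ay":0,"az":0},{"claw":1,"dx":0.5,"dy":0,"dz":0,"ax":0,"ay":0,"az":0},{"claw":1,"dx":0,"dy":0,"dz":0,"ax":0,"ay":0,"az":0}]'
python3 stem.py .6288 -.0526 .125
```

```text
time: 26.57
ee_pos: [0.6311, -0.0474, 0.2472]
bottom [ 0.6338 -0.0498  0.1221] top [ 0.6351 -0.0525  0.2721] toolx [-0.008  0.018 -1.   ] z [ 0.626 -0.78  -0.019] F [ 1.   0.5 -0.9] j [ 0.21  0.66 -0.9   2.06  1.96  1.88 -0.85]
horiz shift/30mm tool: [-0.   -0.19 -0.03]  down 30mm in tool: [ 1.    -0.005  0.019]
turn to upright /6deg [ 0.   -0.18 -0.05]
time: 26.9
ee_pos: [0.6301, -0.0471, 0.1988]
eef_rot: [0.309, 0.644, -0.302, 0.631]
ft_force: [-0.4, -0.6, -1.0]
width: 0.0134
grip_force: 60.0
bottom [ 0.6323 -0.0497  0.0737] top [ 0.6341 -0.0522  0.2236] toolx [-0.012  0.017 -1.   ] z [ 0.626 -0.78  -0.021] F [-0.4 -0.6 -1. ] j [ 0.17  0.77 -0.85  2.06  2.    1.92 -0.93]
horiz shift/30mm tool: [-0.   -0.15  0.  ]  down 30mm in tool: [ 1.    -0.001  0.021]
turn to upright /6deg [ 0.   -0.2  -0.01]
```

```bash
python3 -m crank '[{"claw":1,"dx":0.5,"dy":-0.1,"dz":0,"ax":0,"ay":0,"az":0},{"claw":1,"dx":0.5,"dy":0,"dz":0,"ax":0,"ay":0,"az":0},{"claw":1,"dx":0.5,"dy":0,"dz":0,"ax":0,"ay":0,"az":0},{"claw":1,"dx":0.4,"dy":0,"dz":0,"ax":0,"ay":0,"az":0},{"claw":1,"dx":0,"dy":0,"dz":0,"ax":0,"ay":0,"az":0}]'
python3 stem.py .6288 -.0526 .125
```

```text
time: 27.32
ee_pos: [0.6276, -0.0477, 0.1428]
eef_rot: [0.309, 0.644, -0.302, 0.632]
ft_force: [-0.4, 0.3, -1.3]
width: 0.0132
grip_force: 60.0
bottom [ 0.63   -0.0503  0.0177] top [ 0.6316 -0.0528  0.1676] toolx [-0.011  0.017 -1.   ] z [ 0.626 -0.78  -0.02 ] F [-0.4  0.3 -1.3] j [ 0.13  0.88 -0.78  2.04  2.04  1.96 -1.02]
horiz shift/30mm tool: [-0.   -0.08  0.04]  down 30mm in tool: [ 1.    -0.002  0.02 ]
turn to upright /6deg [ 0.   -0.19 -0.02]
```

Lower about 10 mm more, then release and back straight out along the tool axis.

```bash
python3 -m crank '[{"claw":1,"dx":0.3,"dy":0,"dz":0,"ax":0,"ay":0,"az":0},{"claw":1,"dx":0,"dy":0,"dz":0,"ax":0,"ay":0,"az":0},{"claw":0.3,"dx":0,"dy":0,"dz":0,"ax":0,"ay":0,"az":0},{"claw":0.3,"dx":0,"dy":0,"dz":0,"ax":0,"ay":0,"az":0},{"claw":0.3,"dx":0,"dy":0,"dz":0,"ax":0,"ay":0,"az":0},{"claw":0.3,"dx":0,"dy":0,"dz":0,"ax":0,"ay":0,"az":0}]'
python3 -m crank '[{"claw":0.3,"dx":0,"dy":0,"dz":-0.5,"ax":0,"ay":0,"az":0},{"claw":0.3,"dx":-0.1,"dy":0,"dz":-0.8,"ax":0,"ay":0,"az":0},{"claw":0.3,"dx":-0.2,"dy":0,"dz":-0.8,"ax":0,"ay":0,"az":0},{"claw":0,"dx":-1,"dy":0,"dz":-0.2,"ax":0,"ay":0,"az":0},{"claw":0,"dx":-1,"dy":0,"dz":0,"ax":0,"ay":0,"az":0},{"claw":-0.5,"dx":-1,"dy":0,"dz":0,"ax":0,"ay":0,"az":0},{"claw":-1,"dx":-1,"dy":0,"dz":0,"ax":0,"ay":0,"az":0}]'
python3 plan.py .55 -.05 .26 160 60
python3 - <<'E'
from h import *
from bench import r
a=r.camera("scene")["color"][150:400,220:520];b=r.camera("side")["color"]
cv2.imwrite("pics/s9.png",cv2.hconcat([cv2.resize(a,(480,400)),cv2.resize(b[100:420,160:416],(320,400))])[:,:,::-1])
E
```

```text
time: 27.82
ee_pos: [0.6279, -0.047, 0.1358]
eef_rot: [0.31, 0.642, -0.301, 0.633]
ft_force: [-0.3, -0.2, 0.5]
width: 0.028
grip_force: 0.0
time: 28.4
ee_pos: [0.5852, 0.0051, 0.2668]
eef_rot: [0.309, 0.643, -0.301, 0.633]
ft_force: [0.5, -0.0, 0.5]
width: 0.049
grip_force: 0.0
t 28.4 pos [0.5852 0.0051 0.2668] yaw 114.7 z [ 0.628 -0.778 -0.017] F [ 0.5 -0.   0.5] w 0.0490 g 0.0 j [ 0.09  0.6  -0.91  2.09  1.81  1.95 -0.88]
now-axes shift/30mm [ 0.21 -2.07  0.7 ] | after turn [ 0.43 -2.13 -0.3 ] | turn/6deg [-5.04  4.73 -1.44]
```

View pics/s9.png

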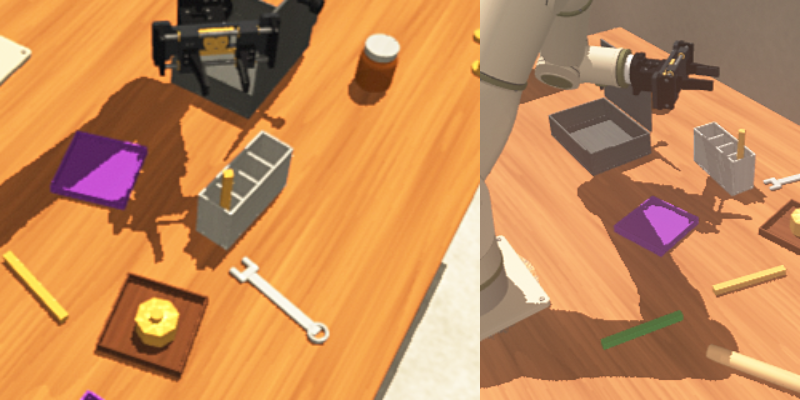

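Stem A stands in the caddy's near cell, at (228,190) in the crop. That was my last picture view, so from here I rely on numbers only. Turning the tool back down for stem B.

```bash
python3 plan.py .52 -.2 .26 164
python3 - <<'E'
from h import *
from bench import r
c=r.camera("scene")
h=cv2.cvtColor(c["color"],cv2.COLOR_RGB2HSV)
m=((h[:,:,0]>=19)&(h[:,:,0]<=32)&(h[:,:,1]>130)&(h[:,:,2]>60)).astype(np.uint8)
k,l,st,ce=cv2.connectedComponentsWithStats(m)
for i in range(1,k):
    if st[i,4]>40 and st[i,1]>150:
        ys,xs=np.where(l==i);P=bp(c,np.c_[xs,ys],0.010)[:,:2].astype(np.float32)
        print(st[i],np.round(np.hstack(cv2.minAreaRect(P)),4))
E
```

```text
t 28.5 pos [0.5858 0.0054 0.2704] yaw 89.7 z [ 0.627 -0.779 -0.014] F [-0.3 -0.1 -0.7] w 0.0573 g 0.0 j [ 0.09  0.59 -0.92  2.09  1.81  1.95 -0.88]
now-axes shift/30mm [ 0.23 -6.01  3.96] | after turn [ 0.22 -7.19  0.35] | turn/6deg [-4.47 14.39 -4.7 ]
[516 168  11   7  56] [8.3190e-01 6.3830e-01 3.0700e-02 2.8600e-02 3.3021e+01]
[222 307  41  42 336] [ 4.42200e-01 -2.94700e-01  1.53000e-02  1.51300e-01  7.42077e+01]
[304 336  28  24 384] [ 0.6295 -0.2416  0.0604  0.0591 16.741 ]
```

```bash
for i in 1 2; do
python3 -m crank '[{"claw":-1,"dx":0,"dy":0,"dz":0,"ax":-0.28,"ay":0.9,"az":-0.29},{"claw":-1,"dx":0,"dy":0,"dz":0,"ax":-0.28,"ay":0.9,"az":-0.29},{"claw":-1,"dx":0,"dy":0,"dz":0,"ax":-0.28,"ay":0.9,"az":-0.29},{"claw":-1,"dx":0,"dy":0,"dz":0,"ax":-0.28,"ay":0.9,"az":-0.29},{"claw":-1,"dx":0,"dy":0,"dz":0,"ax":-0.28,"ay":0.9,"az":-0.29},{"claw":-1,"dx":0,"dy":0,"dz":0,"ax":-0.28,"ay":0.9,"az":-0.29},{"claw":-1,"dx":0,"dy":0,"dz":0,"ax":-0.28,"ay":0.9,"az":-0.29},{"claw":-1,"dx":0,"dy":0,"dz":0,"ax":-0.28,"ay":0.9,"az":-0.29}]' | head -2; done
python3 plan.py .4906 -.3087 .26 164.1
python3 - <<'E'
from h import *
from bench import r
c=r.camera("scene")
h=cv2.cvtColor(c["color"],cv2.COLOR_RGB2HSV)
m=((h[:,:,0]>=17)&(h[:,:,0]<=34)&(h[:,:,1]>100)&(h[:,:,2]>40)).astype(np.uint8)
k,l,st,ce=cv2.connectedComponentsWithStats(m)
print([st[i].tolist() for i in range(1,k) if st[i,4]>20 and 330<ce[i][0]<420 and 220<ce[i][1]<310], proj(c,[[.629,-.05,.154],[.629,-.05,.095]]).round())
E
```

```text
time: 29.22
ee_pos: [0.5854, 0.0052, 0.2652]
time: 29.88
ee_pos: [0.5852, 0.0038, 0.2642]
t 29.9 pos [0.5852 0.0038 0.2642] yaw 163.8 z [-0.011  0.005 -1.   ] F [0.5 0.7 1.1] w 0.0869 g 0.0 j [ 0.83  0.52 -1.26  1.47  0.49  1.52  0.86]
now-axes shift/30mm [  0.12 -10.88   0.12] | after turn [  0.18 -10.88   0.14] | turn/6deg [ 0.02 -0.11 -0.05]
[[357, 255, 9, 27, 169], [389, 287, 28, 43, 134]] [[362. 256.]
 [360. 272.]]
```

```bash
python3 -m crank '[{"claw":-1,"dx":0,"dy":-1,"dz":0,"ax":0,"ay":-0.1,"az":0},{"claw":-1,"dx":0,"dy":-1,"dz":0,"ax":0,"ay":0,"az":0},{"claw":-1,"dx":0,"dy":-1,"dz":0,"ax":0,"ay":0,"az":0},{"claw":-1,"dx":0,"dy":-1,"dz":0,"ax":0,"ay":0,"az":0},{"claw":-1,"dx":0,"dy":-1,"dz":0,"ax":0,"ay":0,"az":0},{"claw":-1,"dx":0,"dy":-1,"dz":0,"ax":0,"ay":0,"az":0},{"claw":-1,"dx":0,"dy":-1,"dz":0,"ax":0,"ay":0,"az":0},{"claw":-1,"dx":0,"dy":-1,"dz":0,"ax":0,"ay":0,"az":0}]' | head -2
python3 -m crank '[{"claw":-1,"dx":0.18,"dy":-1,"dz":0,"ax":0,"ay":0,"az":0},{"claw":-1,"dx":0,"dy":-1,"dz":0.3,"ax":0,"ay":0,"az":0},{"claw":-1,"dx":0,"dy":-0.88,"dz":0.3,"ax":0,"ay":0,"az":0},{"claw":-1,"dx":0,"dy":0,"dz":1,"ax":0,"ay":0,"az":0},{"claw":-1,"dx":0,"dy":0,"dz":1,"ax":0,"ay":0,"az":0},{"claw":-1,"dx":0,"dy":0,"dz":1,"ax":0,"ay":0,"az":0},{"claw":-1,"dx":0,"dy":0,"dz":0,"ax":0,"ay":0,"az":0},{"claw":-1,"dx":0,"dy":0,"dz":0,"ax":0,"ay":0,"az":0}]' | head -2
python3 plan.py .4906 -.3087 .013 164.1
```

```text
time: 30.6
ee_pos: [0.5172, -0.2274, 0.2641]
time: 31.27
ee_pos: [0.4887, -0.3069, 0.156]
t 31.3 pos [ 0.4887 -0.3069  0.156 ] yaw 163.8 z [ 0.003  0.001 -1.   ] F [ 0.5 -0.4  0.6] w 0.0872 g 0.0 j [ 1.41  0.59 -1.23  1.65  0.57  1.32  1.37]
now-axes shift/30mm [-0.07 -0.05  4.77] | after turn [-0.08 -0.04  4.77] | turn/6deg [ 0.02  0.02 -0.05]
```

```bash
python3 -m crank '[{"claw":-1,"dx":-0.08,"dy":-0.04,"dz":1,"ax":0,"ay":0,"az":0},{"claw":-1,"dx":0,"dy":0,"dz":1,"ax":0,"ay":0,"az":0},{"claw":-1,"dx":0,"dy":0,"dz":1,"ax":0,"ay":0,"az":0},{"claw":-1,"dx":0,"dy":0,"dz":0.7,"ax":0,"ay":0,"az":0},{"claw":-1,"dx":0,"dy":0,"dz":0.4,"ax":0,"ay":0,"az":0},{"claw":-1,"dx":0,"dy":0,"dz":0.3,"ax":0,"ay":0,"az":0},{"claw":-1,"dx":0,"dy":0,"dz":0.2,"ax":0,"ay":0,"az":0},{"claw":-1,"dx":0,"dy":0,"dz":0,"ax":0,"ay":0,"az":0}]' | head -2
python3 plan.py .4906 -.3087 .013 164.1
```

```text
time: 31.93
ee_pos: [0.4926, -0.3096, 0.0194]
t 31.9 pos [ 0.4926 -0.3096  0.0194] yaw 163.8 z [ 0.006 -0.001 -1.   ] F [-0.2 -0.4 -1.2] w 0.0867 g 0.0 j [ 1.31  0.74 -1.09  1.75  0.73  1.11  1.27]
now-axes shift/30mm [0.07 0.01 0.21] | after turn [0.07 0.01 0.21] | turn/6deg [ 0.    0.06 -0.06]
```

```bash
python3 -m crank '[{"claw":-1,"dx":0.07,"dy":0,"dz":0.1,"ax":0,"ay":0,"az":0},{"claw":1,"dx":0,"dy":0,"dz":0.1,"ax":0,"ay":0,"az":0},{"claw":1,"dx":0,"dy":0,"dz":0,"ax":0,"ay":0,"az":0},{"claw":1,"dx":0,"dy":0,"dz":0,"ax":0,"ay":0,"az":0},{"claw":1,"dx":0,"dy":0,"dz":0,"ax":0,"ay":0,"az":0},{"claw":1,"dx":0,"dy":0,"dz":0,"ax":0,"ay":0,"az":0},{"claw":1,"dx":0,"dy":0,"dz":0,"ax":0,"ay":0,"az":0},{"claw":1,"dx":0,"dy":0,"dz":0,"ax":0,"ay":0,"az":0}]' 60 | head -2
python3 -m crank '[{"claw":1,"dx":0,"dy":0,"dz":0,"ax":0,"ay":0,"az":0},{"claw":1,"dx":0,"dy":0,"dz":0,"ax":0,"ay":0,"az":0},{"claw":1,"dx":0,"dy":0,"dz":0,"ax":0,"ay":0,"az":0},{"claw":1,"dx":0,"dy":0,"dz":0,"ax":0,"ay":0,"az":0},{"claw":1,"dx":0,"dy":0,"dz":0,"ax":0,"ay":0,"az":0},{"claw":1,"dx":0,"dy":0,"dz":0,"ax":0,"ay":0,"az":0},{"claw":1,"dx":0,"dy":0,"dz":0,"ax":0,"ay":0,"az":0},{"claw":1,"dx":0,"dy":0,"dz":0,"ax":0,"ay":0,"az":0}]'
python3 -m crank '[{"claw":1,"dx":0,"dy":0,"dz":-0.5,"ax":0,"ay":0,"az":0},{"claw":1,"dx":0,"dy":0,"dz":-1,"ax":0,"ay":0,"az":0},{"claw":1,"dx":0,"dy":0,"dz":-1,"ax":0,"ay":0,"az":0},{"claw":1,"dx":0,"dy":0,"dz":-1,"ax":0,"ay":0,"az":0},{"claw":1,"dx":0,"dy":0,"dz":-1,"ax":0,"ay":0,"az":0},{"claw":1,"dx":0,"dy":0,"dz":-1,"ax":0,"ay":0,"az":0},{"claw":1,"dx":0,"dy":0,"dz":-1,"ax":0,"ay":0,"az":0},{"claw":1,"dx":0,"dy":0,"dz":-1,"ax":0,"ay":0,"az":0}]' | tail -3
python3 -m crank '[{"claw":1,"dx":0,"dy":0,"dz":-0.8,"ax":0,"ay":0,"az":0},{"claw":1,"dx":0,"dy":1,"dz":0,"ax":0,"ay":0,"az":0},{"claw":1,"dx":0,"dy":1,"dz":0,"ax":0,"ay":0,"az":0},{"claw":1,"dx":0,"dy":1,"dz":0,"ax":0,"ay":0,"az":0},{"claw":1,"dx":0,"dy":1,"dz":0,"ax":0,"ay":0,"az":0},{"claw":1,"dx":0,"dy":1,"dz":0,"ax":0,"ay":0,"az":0},{"claw":1,"dx":0,"dy":1,"dz":0,"ax":0,"ay":0,"az":0},{"claw":1,"dx":0,"dy":1,"dz":0,"ax":0,"ay":0,"az":0}]'
python3 plan.py .57 0 .28 129
```

```text
time: 32.6
ee_pos: [0.4904, -0.3088, 0.0132]
time: 33.27
ee_pos: [0.4903, -0.3088, 0.0131]
eef_rot: [0.141, 0.99, -0.0, 0.003]
ft_force: [0.7, 0.5, 0.4]
width: 0.0134
grip_force: 60.0
ft_force: [0.1, -1.3, -0.5]
width: 0.0136
grip_force: 60.0
time: 34.6
ee_pos: [0.5476, -0.1051, 0.2632]
eef_rot: [0.141, 0.99, -0.0, 0.003]
ft_force: [0.7, -0.8, -1.1]
width: 0.0134
grip_force: 60.0
t 34.6 pos [ 0.5476 -0.1051  0.2632] yaw 163.8 z [ 0.006 -0.001 -1.   ] F [ 0.7 -0.8 -1.1] w 0.0134 g 60.0 j [ 1.12  0.45 -1.32  1.56  0.44  1.47  1.07]
now-axes shift/30mm [ 0.26  3.57 -0.56] | after turn [ 2.25  2.79 -0.56] | turn/6deg [0.02 0.05 5.8 ]
```

```bash
python3 -m crank '[{"claw":1,"dx":0,"dy":0.3,"dz":-0.3,"ax":0,"ay":0,"az":0.96},{"claw":1,"dx":0,"dy":0.3,"dz":-0.3,"ax":0,"ay":0,"az":0.96},{"claw":1,"dx":0,"dy":0.3,"dz":-0.1,"ax":0,"ay":0,"az":0.96},{"claw":1,"dx":0,"dy":0.3,"dz":0,"ax":0,"ay":0,"az":0.96},{"claw":1,"dx":0,"dy":0.3,"dz":0,"ax":0,"ay":0,"az":0.96},{"claw":1,"dx":0,"dy":0.3,"dz":0,"ax":0,"ay":0,"az":0},{"claw":1,"dx":0,"dy":0.3,"dz":0,"ax":0,"ay":0,"az":0},{"claw":1,"dx":0,"dy":0,"dz":0,"ax":0,"ay":0,"az":0}]' | head -2
python3 plan.py .634 -.011 .285 135; python3 plan.py .634 -.011 .285 135 87 | tail -1
```

```text
time: 35.27
ee_pos: [0.5813, -0.0527, 0.2843]
t 35.3 pos [ 0.5813 -0.0527  0.2843] yaw 135.1 z [ 0.006 -0.    -1.   ] F [-0.7  0.5 -1.1] w 0.0134 g 60.0 j [ 0.9   0.44 -1.18  1.46  0.41  1.51  0.51]
now-axes shift/30mm [-0.26  2.22 -0.01] | after turn [-0.26  2.23 -0.02] | turn/6deg [0.04 0.04 0.02]
now-axes shift/30mm [-0.26  2.22 -0.01] | after turn [-0.04  2.23  0.26] | turn/6deg [ 5.000e-02 -1.446e+01 -1.000e-02]
```

```bash
python3 -m crank '[{"claw":1,"dx":-0.1,"dy":0.75,"dz":0,"ax":0,"ay":0,"az":0},{"claw":1,"dx":-0.1,"dy":0.75,"dz":0,"ax":0,"ay":0,"az":0},{"claw":1,"dx":-0.06,"dy":0.72,"dz":0,"ax":0,"ay":0,"az":0},{"claw":1,"dx":0,"dy":0,"dz":0,"ax":0,"ay":-1,"az":0},{"claw":1,"dx":0,"dy":0,"dz":0,"ax":0,"ay":-1,"az":0},{"claw":1,"dx":0,"dy":0,"dz":0,"ax":0,"ay":-1,"az":0},{"claw":1,"dx":0,"dy":0,"dz":0,"ax":0,"ay":-1,"az":0},{"claw":1,"dx":0,"dy":0,"dz":0,"ax":0,"ay":-1,"az":0}]' | head -2
python3 -m crank '[{"claw":1,"dx":0,"dy":0,"dz":0,"ax":0,"ay":-1,"az":0},{"claw":1,"dx":0,"dy":0,"dz":0,"ax":0,"ay":-1,"az":0},{"claw":1,"dx":0,"dy":0,"dz":0,"ax":0,"ay":-1,"az":0},{"claw":1,"dx":0,"dy":0,"dz":0,"ax":0,"ay":-1,"az":0},{"claw":1,"dx":0,"dy":0,"dz":0,"ax":0,"ay":-1,"az":0}]' | head -2
python3 plan.py .634 -.011 .285 135 87; python3 stem.py .634 -.011 .125
```

```text
time: 35.93
ee_pos: [0.6333, -0.0129, 0.2847]
time: 36.35
ee_pos: [0.6333, -0.0128, 0.2856]
t 36.4 pos [ 0.6333 -0.0128  0.2856] yaw 134.5 z [ 0.619 -0.614 -0.49 ] F [-0.2 -2.  -1.4] w 0.0133 g 60.0 j [ 0.43  0.23 -1.03  1.97  1.37  1.26 -0.43]
now-axes shift/30mm [ 0.03  0.06 -0.01] | after turn [ 0.02  0.06 -0.02] | turn/6deg [ 0.02 -4.39 -0.05]
bottom [0.5941 0.0272 0.1737] top [ 0.6456 -0.0252  0.3045] toolx [-0.343  0.349 -0.872] z [ 0.619 -0.614 -0.49 ] F [-0.2 -2.  -1.4] j [ 0.43  0.23 -1.03  1.97  1.37  1.26 -0.43]
horiz shift/30mm tool: [-0.9   0.04  1.6 ]  down 30mm in tool: [ 0.872 -0.005  0.49 ]
turn to upright /6deg [ 0.   -4.68 -0.05]
```

```bash
python3 -m crank '[{"claw":1,"dx":0,"dy":0,"dz":0,"ax":0,"ay":-1,"az":0},{"claw":1,"dx":0,"dy":0,"dz":0,"ax":0,"ay":-1,"az":0},{"claw":1,"dx":0,"dy":0,"dz":0,"ax":0,"ay":-1,"az":0},{"claw":1,"dx":0,"dy":0,"dz":0,"ax":0,"ay":-1,"az":0},{"claw":1,"dx":0,"dy":0,"dz":0,"ax":0,"ay":-0.6,"az":0},{"claw":1,"dx":0,"dy":0,"dz":0,"ax":0,"ay":0,"az":0}]' | head -2
python3 stem.py .634 -.011 .125
```

```text
time: 36.85
ee_pos: [0.6328, -0.0135, 0.2808]
bottom [ 0.6335 -0.0146  0.1557] top [ 0.6377 -0.0184  0.3056] toolx [-0.028  0.025 -0.999] z [ 0.706 -0.707 -0.038] F [-0.4  0.3 -2.1] j [ 0.14  0.49 -0.85  2.1   1.89  1.73 -0.82]
horiz shift/30mm tool: [ 0.    0.1  -0.07]  down 30mm in tool: [0.999 0.002 0.038]
turn to upright /6deg [ 0.   -0.36  0.02]
```

```bash
python3 -m crank '[{"claw":1,"dx":0.5,"dy":0.1,"dz":-0.05,"ax":0,"ay":-0.3,"az":0},{"claw":1,"dx":0.5,"dy":0,"dz":0,"ax":0,"ay":0,"az":0},{"claw":1,"dx":0.5,"dy":0,"dz":0,"ax":0,"ay":0,"az":0},{"claw":1,"dx":0.3,"dy":0,"dz":0,"ax":0,"ay":0,"az":0},{"claw":1,"dx":0,"dy":0,"dz":0,"ax":0,"ay":0,"az":0},{"claw":1,"dx":0,"dy":0,"dz":0,"ax":0,"ay":0,"az":0}]' | head -2
python3 stem.py .634 -.011 .125
python3 -m crank '[{"claw":1,"dx":0.5,"dy":0,"dz":0,"ax":0,"ay":0,"az":0},{"claw":1,"dx":0.3,"dy":0,"dz":0,"ax":0,"ay":0,"az":0},{"claw":1,"dx":0.3,"dy":0,"dz":0,"ax":0,"ay":0,"az":0},{"claw":1,"dx":0,"dy":0,"dz":0,"ax":0,"ay":0,"az":0}]' | head -2
python3 stem.py .634 -.011 .125
```

```text
time: 37.35
ee_pos: [0.6344, -0.0098, 0.2303]
bottom [ 0.6384 -0.0131  0.1053] top [ 0.6387 -0.0142  0.2553] toolx [-0.002  0.007 -1.   ] z [ 0.706 -0.708 -0.007] F [-0.7 -0.6 -0.8] j [ 0.08  0.64 -0.78  2.1   1.96  1.82 -0.92]
horiz shift/30mm tool: [ 0.   -0.05 -0.15]  down 30mm in tool: [ 1.    -0.003  0.007]
turn to upright /6deg [ 0.   -0.07 -0.03]
time: 37.68
ee_pos: [0.634, -0.0095, 0.1954]
bottom [ 0.6378 -0.013   0.0703] top [ 0.6384 -0.0139  0.2203] toolx [-0.004  0.006 -1.   ] z [ 0.706 -0.708 -0.007] F [ 0.8 -0.1 -1.7] j [ 0.05  0.72 -0.75  2.09  1.99  1.85 -0.98]
horiz shift/30mm tool: [ 0.   -0.04 -0.14]  down 30mm in tool: [ 1.    -0.002  0.007]
turn to upright /6deg [ 0.   -0.07 -0.02]
```

In the cell with no contact force. Lower to just above the floor, release and retreat.

```bash
python3 -m crank '[{"claw":1,"dx":0.5,"dy":-0.04,"dz":-0.1,"ax":0,"ay":0,"az":0},{"claw":1,"dx":0.5,"dy":0,"dz":0,"ax":0,"ay":0,"az":0},{"claw":1,"dx":0.5,"dy":0,"dz":0,"ax":0,"ay":0,"az":0},{"claw":1,"dx":0.4,"dy":0,"dz":0,"ax":0,"ay":0,"az":0},{"claw":1,"dx":0.2,"dy":0,"dz":0,"ax":0,"ay":0,"az":0},{"claw":1,"dx":0,"dy":0,"dz":0,"ax":0,"ay":0,"az":0}]' | head -2
python3 stem.py .634 -.011 .125
python3 -m crank '[{"claw":0.35,"dx":0,"dy":0,"dz":0,"ax":0,"ay":0,"az":0},{"claw":0.35,"dx":0,"dy":0,"dz":0,"ax":0,"ay":0,"az":0},{"claw":0.35,"dx":0,"dy":0,"dz":0,"ax":0,"ay":0,"az":0},{"claw":0.35,"dx":0,"dy":0,"dz":0,"ax":0,"ay":0,"az":0},{"claw":0.35,"dx":0,"dy":0,"dz":-0.5,"ax":0,"ay":0,"az":0},{"claw":0.35,"dx":-0.1,"dy":0,"dz":-0.8,"ax":0,"ay":0,"az":0},{"claw":0.35,"dx":-0.8,"dy":0,"dz":-0.3,"ax":0,"ay":0,"az":0},{"claw":0.35,"dx":-1,"dy":0,"dz":0,"ax":0,"ay":0,"az":0}]' 
python3 -m crank '[{"claw":0.35,"dx":-1,"dy":0,"dz":0,"ax":0,"ay":0,"az":0},{"claw":0.35,"dx":-1,"dy":0,"dz":0,"ax":0,"ay":0,"az":0},{"claw":0.35,"dx":-1,"dy":0,"dz":0,"ax":0,"ay":0,"az":0},{"claw":0.35,"dx":-0.5,"dy":-0.5,"dz":0,"ax":0,"ay":0,"az":0},{"claw":0.35,"dx":0,"dy":0,"dz":0,"ax":0,"ay":0,"az":0}]'
python3 - <<'E'
from h import *
from bench import r
c=r.camera("scene")
h=cv2.cvtColor(c["color"],cv2.COLOR_RGB2HSV)
m=((h[:,:,0]>=17)&(h[:,:,0]<=34)&(h[:,:,1]>100)&(h[:,:,2]>40)).astype(np.uint8)
k,l,st,ce=cv2.connectedComponentsWithStats(m)
print([st[i].tolist() for i in range(1,k) if st[i,4]>20 and 200<ce[i][0]<420 and 220<ce[i][1]<400], proj(c,[[.634,-.011,.154],[.634,-.011,.095],[.629,-.05,.154]]).round())
E
python3 plan.py .594 .314 .3 179
```

```text
time: 38.18
ee_pos: [0.6311, -0.0074, 0.1331]
bottom [ 0.635  -0.0109  0.008 ] top [ 0.6355 -0.0119  0.158 ] toolx [-0.003  0.006 -1.   ] z [ 0.707 -0.708 -0.006] F [-1.2  1.  -1. ] j [ 0.    0.86 -0.69  2.07  2.04  1.91 -1.07]
horiz shift/30mm tool: [ 0.   -0.03 -0.02]  down 30mm in tool: [ 1.    -0.002  0.006]
turn to upright /6deg [ 0.   -0.06 -0.02]
time: 38.85
ee_pos: [0.5961, 0.0281, 0.1897]
eef_rot: [0.271, 0.657, -0.268, 0.651]
ft_force: [0.6, 0.8, 0.4]
width: 0.0282
grip_force: 0.0
time: 39.27
ee_pos: [0.586, 0.0143, 0.3001]
eef_rot: [0.273, 0.653, -0.269, 0.653]
ft_force: [0.3, -0.1, -0.2]
width: 0.0286
grip_force: 0.0
[[324, 218, 13, 14, 25], [357, 244, 19, 38, 375], [389, 287, 28, 43, 132], [393, 324, 8, 11, 23], [358, 335, 29, 45, 155], [304, 336, 28, 31, 621], [379, 340, 12, 18, 32], [370, 371, 32, 55, 141], [261, 374, 23, 25, 71]] [[371. 247.]
 [370. 262.]
 [362. 256.]]
t 39.3 pos [0.5865 0.0144 0.2983] yaw 72.8 z [ 0.706 -0.708 -0.003] F [ 0.9  0.2 -0.6] w 0.0285 g 0.0 j [ 0.1   0.46 -0.92  2.16  1.82  1.83 -0.85]
now-axes shift/30mm [ 0.    7.23 -6.89] | after turn [-0.08  9.99 -0.06] | turn/6deg [-5.69 14.18 -5.79]
```

Both stems stand in the caddy: one joined blob at x 357–376, rows 244–282, as predicted. Now I turn the tool down and go back to the knob.

```bash
for i in 1 2; do
python3 -m crank '[{"claw":-1,"dx":0,"dy":0,"dz":0,"ax":-0.355,"ay":0.885,"az":-0.36},{"claw":-1,"dx":0,"dy":0,"dz":0,"ax":-0.355,"ay":0.885,"az":-0.36},{"claw":-1,"dx":0,"dy":0,"dz":0,"ax":-0.355,"ay":0.885,"az":-0.36},{"claw":-1,"dx":0,"dy":0,"dz":0,"ax":-0.355,"ay":0.885,"az":-0.36},{"claw":-1,"dx":0,"dy":0,"dz":0,"ax":-0.355,"ay":0.885,"az":-0.36},{"claw":-1,"dx":0,"dy":0,"dz":0,"ax":-0.355,"ay":0.885,"az":-0.36},{"claw":-1,"dx":0,"dy":0,"dz":0,"ax":-0.355,"ay":0.885,"az":-0.36},{"claw":-1,"dx":0,"dy":0,"dz":0,"ax":-0.355,"ay":0.885,"az":-0.36}]' | head -2; done
python3 plan.py .593 .313 .33 178.4
```

```text
time: 39.98
ee_pos: [0.586, 0.0131, 0.2947]
time: 40.65
ee_pos: [0.5858, 0.0123, 0.2933]
t 40.6 pos [0.5858 0.0123 0.2933] yaw 177.4 z [ 0.039 -0.025 -0.999] F [ 0.4  0.6 -1.5] w 0.0871 g 0.0 j [ 0.53  0.28 -0.78  1.48  0.23  1.43  1.26]
now-axes shift/30mm [ 0.17  9.99 -1.46] | after turn [ 0.04 10.03 -1.22] | turn/6deg [-0.22  0.39 -0.18]
```

```bash
python3 -m crank '[{"claw":-1,"dx":0,"dy":0,"dz":-0.6,"ax":-0.22,"ay":0.39,"az":-0.18},{"claw":-1,"dx":0,"dy":0.8,"dz":-0.6,"ax":0,"ay":0,"az":0},{"claw":-1,"dx":0,"dy":1,"dz":0,"ax":0,"ay":0,"az":0},{"claw":-1,"dx":0,"dy":1,"dz":0,"ax":0,"ay":0,"az":0},{"claw":-1,"dx":0,"dy":1,"dz":0,"ax":0,"ay":0,"az":0},{"claw":-1,"dx":0,"dy":1,"dz":0,"ax":0,"ay":0,"az":0},{"claw":-1,"dx":0,"dy":1,"dz":0,"ax":0,"ay":0,"az":0},{"claw":-1,"dx":0,"dy":1,"dz":0,"ax":0,"ay":0,"az":0}]' | head -2
python3 -m crank '[{"claw":-1,"dx":0,"dy":1,"dz":0,"ax":0,"ay":0,"az":0},{"claw":-1,"dx":0,"dy":1,"dz":0,"ax":0,"ay":0,"az":0},{"claw":-1,"dx":0,"dy":1,"dz":0,"ax":0,"ay":0,"az":0},{"claw":-1,"dx":0,"dy":0.2,"dz":0,"ax":0,"ay":0,"az":0},{"claw":-1,"dx":0,"dy":0,"dz":0,"ax":0,"ay":0,"az":0},{"claw":-1,"dx":0,"dy":0,"dz":0,"ax":0,"ay":0,"az":0}]' | head -2
python3 plan.py .593 .313 .1955 178.4
python3 - <<'E'
from h import *
from bench import r
s=r.read_state();c=wristcam(r.camera("wrist"),s)
print(proj(c,[[.593,.315,.2]]))
I=c["color"];g=I.max(2)
cv2.imwrite("pics/w10.png",I[:,:,::-1])
# dark knob: x range near centre line
u,v=proj(c,[[.593,.315,.2]])[0];print(g[int(v)-60:int(v)+61:6,int(u)-60:int(u)+61:6])
E
```

```text
time: 41.32
ee_pos: [0.5909, 0.2183, 0.3277]
time: 41.82
ee_pos: [0.5939, 0.3129, 0.3278]
t 41.8 pos [0.5939 0.3129 0.3278] yaw 178.3 z [ 0.004 -0.004 -1.   ] F [ 0.4 -0.7 -0. ] w 0.0872 g 0.0 j [-0.04  0.53 -0.83  1.13  0.39  1.64  0.77]
now-axes shift/30mm [0.05 0.02 4.41] | after turn [0.03 0.   4.41] | turn/6deg [-0.04  0.04 -0.01]
[[319.58910313 232.36750971]]
[[ 55  50  49  51  53  56  58  52  58  50  56  57  53  48  53  58  54  57
   56  54  55]
 [ 51  60  52  51  51  56  50  55  50  55  52  50  51  50  48  53  52  51
   58  58  51]
 [ 66  71  68  71  70  71  70  63  67  76  79  79  79  79  79  79  85  87
   83  86  86]
 [113 114 114 117 110 112 108 115 109 114 117 117 116 115 113 113 112 119
  115 112 111]
 [223 223 223 225 223 225 226 229  26  26  49 238 227 227 228 230 231 230
  231 230 232]
 [219 219 222 220 217 221 219 219  30  20  41 230 216 220 218 219 217 216
  218 220 219]
 [210 210 211 213 214 218 214 216  28  12  51 232 218 218 219 221 220 220
  221 222 224]
 [205 203 219 222 222 224 223 226  20  21  43 218 226 221 227 229 229 231
  229 218 220]
 [220 221 220 221 22
[... 437 characters left out ...]
9 232 230 231 229 229 236 240 237 228 228 230 188 112 113 111
  116 112  83]
 [229 228 227 227 224 225 222 225 223 220 221 222 216 221 113 108 108 106
  105  78  80]
 [224 228 225 225 225 225 223 221 223 224 221 223 219 230 114 107 108 104
  109  74  79]
 [215 213 211 214 214 217 216 214 214 214 208 212 204 214 101  97 100  93
   94  79  84]
 [211 214 212 210 207 214 210 211 210 207 211 205 205 213 103 112 115 114
  107  72  87]
 [191 188 192 188 189 185 207 209 211 212 214 209 212 212 214 102 107 111
  103  99  92]
 [208 208 211 213 211 213 215 214 212 217 219 219 220 218 219 215 222  86
  103 114  94]
 [218 216 215 218 216 219 222 221 220 221 220 218 218 220 220 221 219 222
  224 221  87]]
```

The knob head sits within about 2 mm of the prediction. Descend, grip it and run the arc back.

```bash
python3 -m crank '[{"claw":-1,"dx":0.05,"dy":0.02,"dz":1,"ax":0,"ay":0,"az":0},{"claw":-1,"dx":0,"dy":0,"dz":1,"ax":0,"ay":0,"az":0},{"claw":-1,"dx":0,"dy":0,"dz":1,"ax":0,"ay":0,"az":0},{"claw":-1,"dx":0,"dy":0,"dz":0.8,"ax":0,"ay":0,"az":0},{"claw":-1,"dx":0,"dy":0,"dz":0.4,"ax":0,"ay":0,"az":0},{"claw":-1,"dx":0,"dy":0,"dz":0.2,"ax":0,"ay":0,"az":0},{"claw":-1,"dx":0,"dy":0,"dz":0,"ax":0,"ay":0,"az":0}]' | head -4
python3 -m crank '[{"claw":1,"dx":0,"dy":0,"dz":0,"ax":0,"ay":0,"az":0},{"claw":1,"dx":0,"dy":0,"dz":0,"ax":0,"ay":0,"az":0},{"claw":1,"dx":0,"dy":0,"dz":0,"ax":0,"ay":0,"az":0},{"claw":1,"dx":0,"dy":0,"dz":0,"ax":0,"ay":0,"az":0},{"claw":1,"dx":0,"dy":0,"dz":0,"ax":0,"ay":0,"az":0},{"claw":1,"dx":0,"dy":0,"dz":0,"ax":0,"ay":0,"az":0},{"claw":1,"dx":0,"dy":0,"dz":0,"ax":0,"ay":0,"az":0},{"claw":1,"dx":0,"dy":0,"dz":0,"ax":0,"ay":0,"az":0}]' 25 | head -1
python3 -m crank '[{"claw":1,"dx":0,"dy":0,"dz":0,"ax":0,"ay":0,"az":0},{"claw":1,"dx":0,"dy":0,"dz":0,"ax":0,"ay":0,"az":0},{"claw":1,"dx":0,"dy":0,"dz":0,"ax":0,"ay":0,"az":0},{"claw":1,"dx":0,"dy":0,"dz":0,"ax":0,"ay":0,"az":0},{"claw":1,"dx":0,"dy":0,"dz":0,"ax":0,"ay":0,"az":0},{"claw":1,"dx":0,"dy":0,"dz":0,"ax":0,"ay":0,"az":0}]'
python3 plan.py .593 .3135 .1955 178.4
```

```text
time: 42.45
ee_pos: [0.5933, 0.3123, 0.1967]
eef_rot: [0.015, 1.0, -0.002, 0.002]
ft_force: [-0.5, -0.1, 0.2]
time: 43.12
time: 43.62
ee_pos: [0.5933, 0.3119, 0.197]
eef_rot: [0.015, 1.0, -0.003, 0.003]
ft_force: [-0.3, -5.4, 0.7]
width: 0.0267
grip_force: 25.0
t 43.6 pos [0.5933 0.3119 0.197 ] yaw 178.3 z [ 0.005 -0.005 -1.   ] F [-0.3 -5.4  0.7] w 0.0267 g 25.0 j [-0.01  0.58 -0.81  1.35  0.42  1.39  0.73]
now-axes shift/30mm [0.01 0.05 0.05] | after turn [0.01 0.05 0.05] | turn/6deg [-0.05  0.05 -0.02]
```

Reverse arc, first half.

```bash
python3 -m crank '[{"claw":1,"dx":0.47,"dy":0,"dz":-0.12,"ax":0,"ay":0,"az":0},{"claw":1,"dx":0.48,"dy":0,"dz":-0.08,"ax":0,"ay":0,"az":0},{"claw":1,"dx":0.48,"dy":0,"dz":-0.03,"ax":0,"ay":0,"az":0},{"claw":1,"dx":0.48,"dy":0,"dz":0.02,"ax":0,"ay":0,"az":0},{"claw":1,"dx":0.48,"dy":0,"dz":0.07,"ax":0,"ay":0,"az":0},{"claw":1,"dx":0.47,"dy":0,"dz":0.11,"ax":0,"ay":0,"az":0}]'
python3 -m crank '[{"claw":1,"dx":0.46,"dy":0,"dz":0.16,"ax":0,"ay":0,"az":0},{"claw":1,"dx":0.44,"dy":0,"dz":0.21,"ax":0,"ay":0,"az":0},{"claw":1,"dx":0.42,"dy":0,"dz":0.25,"ax":0,"ay":0,"az":0},{"claw":1,"dx":0.39,"dy":0,"dz":0.29,"ax":0,"ay":0,"az":0},{"claw":1,"dx":0.36,"dy":0,"dz":0.33,"ax":0,"ay":0,"az":0},{"claw":1,"dx":0.33,"dy":0,"dz":0.36,"ax":0,"ay":0,"az":0}]'
python3 plan.py .4098 .3163 .0961 178.2
```

```text
time: 44.12
ee_pos: [0.5078, 0.314, 0.198]
eef_rot: [0.016, 1.0, -0.003, 0.004]
ft_force: [1.3, -6.1, 0.7]
width: 0.027
grip_force: 25.0
time: 44.62
ee_pos: [0.435, 0.3159, 0.1488]
eef_rot: [0.015, 1.0, -0.003, 0.003]
ft_force: [1.7, -7.3, 1.5]
width: 0.027
grip_force: 25.1
t 44.6 pos [0.435  0.3159 0.1488] yaw 178.3 z [ 0.005 -0.007 -1.   ] F [ 1.7 -7.3  1.5] w 0.0270 g 25.1 j [ 0.07  0.34 -0.92  1.76  0.3   1.18  0.6 ]
now-axes shift/30mm [0.85 0.   1.75] | after turn [ 0.84 -0.01  1.76] | turn/6deg [-0.06  0.05  0.01]
```

```bash
python3 -m crank '[{"claw":1,"dx":0.29,"dy":0,"dz":0.39,"ax":0,"ay":0,"az":0},{"claw":1,"dx":0.23,"dy":0,"dz":0.42,"ax":0,"ay":0,"az":0},{"claw":1,"dx":0.18,"dy":0,"dz":0.45,"ax":0,"ay":0,"az":0},{"claw":1,"dx":0.14,"dy":0,"dz":0.45,"ax":0,"ay":0,"az":0},{"claw":1,"dx":0,"dy":0,"dz":0.06,"ax":0,"ay":0,"az":0},{"claw":1,"dx":0,"dy":0,"dz":0,"ax":0,"ay":0,"az":0}]'
python3 plan.py .4098 .3163 .0961 178.2
```

```text
time: 45.12
ee_pos: [0.4086, 0.3165, 0.095]
eef_rot: [0.015, 1.0, -0.004, 0.001]
ft_force: [-8.0, -8.8, 3.1]
width: 0.0265
grip_force: 25.0
t 45.1 pos [0.4086 0.3165 0.095 ] yaw 178.3 z [ 0.002 -0.008 -1.   ] F [-8.  -8.8  3.1] w 0.0265 g 25.0 j [ 0.04  0.36 -0.91  1.86  0.33  1.08  0.54]
now-axes shift/30mm [-0.04 -0.01 -0.03] | after turn [-0.04 -0.01 -0.04] | turn/6deg [-0.07  0.02  0.02]
```

```bash
python3 -m crank '[{"claw":1,"dx":-0.04,"dy":0,"dz":0.1,"ax":0,"ay":0,"az":0},{"claw":1,"dx":0,"dy":0,"dz":0,"ax":0,"ay":0,"az":0},{"claw":1,"dx":0,"dy":0,"dz":0,"ax":0,"ay":0,"az":0},{"claw":1,"dx":0,"dy":0,"dz":0,"ax":0,"ay":0,"az":0}]'
python3 -m crank '[{"claw":-1,"dx":0,"dy":0,"dz":0,"ax":0,"ay":0,"az":0},{"claw":-1,"dx":0,"dy":0,"dz":0,"ax":0,"ay":0,"az":0},{"claw":-1,"dx":0,"dy":0,"dz":0,"ax":0,"ay":0,"az":0},{"claw":-1,"dx":0,"dy":0,"dz":0,"ax":0,"ay":0,"az":0},{"claw":-1,"dx":0,"dy":0,"dz":0,"ax":0,"ay":0,"az":0},{"claw":-1,"dx":0,"dy":0,"dz":-0.3,"ax":0,"ay":0,"az":0},{"claw":-1,"dx":0,"dy":0,"dz":-1,"ax":0,"ay":0,"az":0},{"claw":-1,"dx":0,"dy":0,"dz":-1,"ax":0,"ay":0,"az":0}]'
python3 -m crank '[{"claw":-1,"dx":0,"dy":0,"dz":-1,"ax":0,"ay":0,"az":0},{"claw":-1,"dx":0,"dy":0,"dz":-1,"ax":0,"ay":0,"az":0},{"claw":-1,"dx":0,"dy":0,"dz":-1,"ax":0,"ay":0,"az":0},{"claw":-1,"dx":0,"dy":0,"dz":-1,"ax":0,"ay":0,"az":0},{"claw":-1,"dx":0,"dy":0,"dz":-1,"ax":0,"ay":0,"az":0},{"claw":-1,"dx":0,"dy":0,"dz":0,"ax":0,"ay":0,"az":0},{"claw":-1,"dx":0,"dy":0,"dz":0,"ax":0,"ay":0,"az":0}]' | head -2
python3 - <<'E'
from h import *
from bench import r
s=r.read_state();w=wristcam(r.camera("wrist"),s);c=r.camera("scene");c0=dict(np.load("scene0.npz"))
# knob and lid vs. the start image
P=np.array([[.4085,.316,.103]]);u,v=proj(w,P)[0].astype(int);g=w["color"].max(2)
print("knob pred",u,v);print(g[v-36:v+37:6,u-36:u+37:6])
d=np.abs(c["color"].astype(int)-c0["color"]).max(2)
print("lid face diff med",np.median(d[165:200,365:400]),"near edge strip",np.median(d[185:205,330:365]))
h=cv2.cvtColor(c["color"],cv2.COLOR_RGB2HSV)
m=((h[:,:,0]>=17)&(h[:,:,0]<=34)&(h[:,:,1]>130)&(h[:,:,2]>60)).astype(np.uint8)
k,l,st,ce=cv2.connectedComponentsWithStats(m)
print([st[i].tolist() for i in range(1,k) if st[i,4]>60 and ce[i][1]>150])
f=lambda I:((cv2.cvtColor(I,cv2.COLOR_RGB2GRAY)).astype(np.float32))
for n,(x0,x1,y0,y1) in dict(hammer=(105,180,312,432),spanner=(360,430,308,366),jar=(440,475,168,212)).items():
    T=f(c0["color"])[y0:y1,x0:x1];S=f(c["color"])[y0-15:y1+15,x0-15:x1+15];q=cv2.minMaxLoc(cv2.matchTemplate(S,T,cv2.TM_CCOEFF_NORMED));print(n,q[1],np.array(q[3])-15)
E
```

```text
time: 45.45
ee_pos: [0.4099, 0.3165, 0.093]
eef_rot: [0.015, 1.0, -0.004, 0.001]
ft_force: [-12.3, -12.3, 17.8]
width: 0.0268
grip_force: 25.0
time: 46.12
ee_pos: [0.4106, 0.3185, 0.1626]
eef_rot: [0.014, 1.0, -0.002, 0.002]
ft_force: [0.4, 0.4, 0.0]
width: 0.072
grip_force: 0.0
time: 46.7
ee_pos: [0.4108, 0.32, 0.314]
knob pred 311 203
[[116 114 117 109 113 108 114 111 112 112 114 111 111]
 [109 103 109 113 109 108 109 110 105 109 110 112 108]
 [108 113 110 111 113 111 112 106 112 108 114 110 111]
 [113 106  69  57  53  48 112 110 108 111 107 112 107]
 [106  49  50  57  54  29  43  29 103 102 107 107 105]
 [114  56  62  54  17  46  45  50  55 118 116 119 110]
 [106  41  57  53  33  43  46  40  49 113 110 105 114]
 [101 107  78  52  30  39  48  43  44 113 111 112 111]
 [106 107 109 110 114  34  36  39  91 111 112 106 113]
 [109 105 108 108 111 108 112 111 112 113 112 112 112]
 [107 107 107 106 111 109 111 111 111 106 107 112 112]
 [107 104 100 111 106 108 105 108 104 111 110 108 112]
 [110 109 109 109 108 113 112 111 109 112 112 112 113]]
lid face diff med 6.0 near edge strip 5.0
[[516, 167, 11, 10, 73], [539, 181, 10, 10, 69], [514, 184, 14, 14, 119], [357, 245, 19, 36, 320], [0, 276, 41, 8, 92], [141, 317, 29, 93, 176], [133, 328, 26, 82, 91], [304, 336, 28, 31, 584]]
hammer 0.9976356625556946 [0 0]
spanner 0.9984865784645081 [0 0]
jar 0.9995755553245544 [0 0]
```

```bash
python3 -c "
from bench import r
print(r.close_job())"
```

```text
the job is handed in; nothing more can be done
None
```

The job is handed in (no verdict came back): final images and force readings put the foot in the tray, the lid shut and both brass stems upright in the caddy, with the hammer, spanner and jar unmoved.

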